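# Peel the top tray off a tight nest and hold it under a feeder

## Task

Take the steel beaker out of the top tray of the nested pile and stand it upright on the bench. The trays sit tight in one another, so peel the top one off by raising one of its corners while the opposite corner still sits on the pile, and leave the rest of the pile where it stands. Finish still holding that tray in the gripper, level, still and touching nothing else, a few centimetres below the end of the feeder's trough with the trough's end over the middle of the tray; do not disturb the glass bowl, the sieve or the jar.

Things in the scene. Friction and masses are not known exactly. Their poses are not given: they have to be found in the camera images.
- tray: Top tray of the nested pile: white plastic, 200 (x) x 150 (y) x 48 mm high, about 120 g, its corners cut at 45 degrees. The rim is an upright band 8 mm thick and 14 mm high all round (34 to 48 mm above the underside); below it a 2.5 mm wall slopes in by 25 degrees to a 3 mm floor, 150 x 100 mm inside. Origin: middle of the underside; x along the long side, z up.
- tray_corner0 (a point): Top of the rim, mid-thickness, at the middle of the cut corner to the tray's +x +y: 82 mm in x, 57 mm in y from the middle; 128 mm above the bench while nested. A cut corner is 42 mm long outside, 36 inside. Pinch it from above, one finger in the tray, closing square to the cut (at 45 degrees to x), tips 8 to 17 mm below the rim's top; deeper they catch the next tray too.
- tray_corner1 (a point): The same at the tray's -x +y corner. At all four, small springy nubs of the tray below grip the lugs (under 1 N each) until they are 6 mm clear. Raise one corner about the lug of the opposite one and it lets go corner by corner; turn the gripper with it. At 0.2 rad (corner 40 mm up) it is free and lifts out; the walls leave room for 0.25 rad.
- tray_corner2 (a point): The same at the -x -y corner (opposite corner 0). Under each cut corner a lug 6 mm high stands on the rim of the tray below; its foot is 28 mm above the tray's underside.
- tray_corner3 (a point): The same at the +x -y corner (opposite corner 1).
- tray_middle (a point): Middle of the top tray's mouth, level with the top of its rim, 48 mm above its underside. Pulled straight up it sticks at all four corners at once (about 3 N).
- pile: The four like trays below, nested at a step of 20 mm (a gap of 6 mm shows between one 14 mm rim band and the next). They stay together and stand loose on the bench, 0.52 kg; the upper rim's top is at 108 mm. Origin: middle of the underside, axes as the top tray's, whose origin is 80 mm above.
- beaker: Straight steel beaker standing in the top tray: 84 mm across, 120 mm high, wall 3 mm, about 0.23 kg, handle on its +x side. Origin: middle of its underside, z up. The handle is a round bar 10 mm thick: a level upper arm out from the wall at 105 mm height to 80 mm from the axis, then down to a lower arm at 56 mm.
- beaker_handle (a point): On the centre line of the upper arm of the beaker's handle: 68 mm from the beaker's axis, 105 mm above its underside. Can be pinched here from above, closing across the bar (along the beaker's y).
- feeder: Vibratory feeder, fixed: white drive box 150 x 125 x 185 mm, a square steel hopper above it (top 355 mm), and a level steel trough 60 mm wide running out of it to an open end. Origin: on the bench straight below the open end of the trough; -x points out of that end, roughly to the robot; the box's base plate begins 135 mm behind it (+x).
- lip (a point): Middle of the underside of the trough at its open end, 245 mm above the bench. The tray goes below it.
- bowl: Bystander: glass bowl, 120 mm across, 55 mm high. Origin: middle of its underside.
- sieve: Bystander: round steel test sieve, 105 mm across, 40 mm high. Origin: middle of its underside.
- jar: Bystander: glass jar with a white lid, 68 mm across, 80 mm high. Origin: middle of its underside.
Not all that is in view belongs to the job. Leave any black look-alike of the tray alone.

How it is judged:
By the outcome, as a careful person would: the job done as asked, in the order asked, and still so for the second after the job is handed in, while the arm keeps its last pose, push and grip.
It also fails if it takes over 61 s, if anything falls off the work surface, if the arm or the gripper's body presses on something with over 40 N, if the wrist force passes 120 N, or if a joint passes its speed limit or range.

## Robot

A 6-joint arm with a two-finger parallel gripper is mounted at the origin on the work surface. World frame = base frame: x ahead of the robot, y to its left, z up, the work surface at z = 0. Lengths are in m, angles in degrees, forces in N, time in s.
With the tool pointing down it reaches from about 0.25 to 0.725 m from the base axis. Payload 9.7 kg.
Tool frame: the origin (TCP) lies at the very end of the fingers, on their centre line; the grasp point (between the pads) lies 19 mm behind it (bot.grip_point_offset is the z of the grasp point in the tool frame, in m); z points along the fingers, x is the direction in which the jaws open and shut, and the axes are right-handed (so a half turn about z gives the same grasp; the last joint's range is limited). The gripper opens to 85 mm and grips with 20 to 120 N. Pads are 22 mm wide; open, the fingers measure 114 mm over their backs; the gripper's body (76 mm by 85 mm) begins 54 mm behind the grasp point. The pads swing forward as they close: fully open they stand 13 mm farther back than shut.
Start: joints at [63.713, 4.979, 10.078, 95.1, 0, 90], TCP at [0.244, 0.493, 0.231] pointing down, gripper open.
Joint ranges: [-179.16, 179.16], [-48.56, 103.87], [-65.8, 70.77], [-126.05, 130.52], [-82.76, 87.17], [-180, 180]. Speed limits (degrees/s): [127.2, 127.2, 147.25, 180, 180, 180].

## Interface

Orientations are given as [roll, pitch, yaw] about the fixed x, y, z axes, in that order (R = Rz(yaw) Ry(pitch) Rx(roll)).
In Python, from workcell import get_obs, viewer, job_done, bot gives the robot as it stands.
- The arm moves only by the shell command python3 -m handwheel 'ROWS' [FORCE]. ROWS is JSON, a list of rows, each a list of 5 numbers: the closure, from 0 (fully open) to 1 (shut), then the shift along the world's x, y, z in m, then the turn about the world's z in degrees. A call has 1 to 5 rows; each row is the pose to reach, as a shift and turn from the pose measured when the call began; what a row does not reach only later rows make up. A row lasts 1/10 s, in which the tool goes at most 50 mm and 8.59 degrees, less where a joint would pass 70% of its speed; a pose out of reach is approached as far as the arm can. A call with a gripper value outside its range is refused whole. The fingers move at their own pace and stop on an object; FORCE is the grip in N (left out, the last holds). Time passes only in rows, so rows that repeat a pose let the fingers close. It gives the time, the measured TCP pose, the force and the opening at its end, in the units of the state.
- get_obs(): the state, without advancing time (a new reading comes with each control period).
- viewer.camera(name): name is "side" or "top" or "wrist"; returns a dict with "color" (420x560x3 uint8, blue, green, red), "K" (3x3 intrinsics, pixels), "origin" and "orientation" of the camera in the world. Camera axes: x right, y down, z forward; pixel columns grow to the right and rows downward; lengths in m; the calibration is good to about 2 mm. A picture is of the moment at which its call begins. There is no depth.
- job_done(): hands the job in, once; it reports no verdict.
The state is a dict: "time": time; "q": joint angles; "qd": joint speeds; "joint_efforts": joint torques, N m; "ee_pos": TCP position; "tcp_rot": TCP orientation; "wrist_force": force on the tool from outside, world axes, zero at the start; "torque": the same for the moment, N m; "opening": finger opening in m.
Only numpy, scipy, OpenCV 4.12 (cv2) and the standard library are available. Lean on these libraries where they do the work, as an engineer would, in place of code of your own. Each camera call takes 0.05 s, during which the arm holds its last target.

## Working session

There is one attempt and no reset: what is moved stays moved. The work goes in short steps, Python scripts to look and compute and a shell command to move; the robot and the scene stay as the last step left them, time stands still between calls to the robot, and variables do not carry over. Pictures are saved under pics/ and viewed, and the job is handed in when it is done.

```bash
ls -la; mkdir -p pics; python3 -m handwheel --help 2>&1 | head -30; cat > h.py <<'E'
import numpy as np, cv2
from workcell import get_obs, viewer, job_done, bot
from scipy.spatial.transform import Rotation as R
def rot(o):
    o=np.array(o,float)
    if o.shape==(3,3): return o
    if o.shape==(4,): return R.from_quat(o).as_matrix()
    return R.from_euler('xyz',o,degrees=True).as_matrix()
def cam(n,fn=None):
    c=viewer.camera(n)
    if fn: cv2.imwrite('pics/'+fn,c['color'])
    np.savez('/tmp/%s.npz'%n,color=c['color'],K=c['K'],o=c['origin'],R=rot(c['orientation']))
    return c
def load(n): return np.load('/tmp/%s.npz'%n)
def ray(c,u,v):
    d=c['R']@np.linalg.inv(c['K'])@np.array([u,v,1.]); return c['o'],d/np.linalg.norm(d)
def onz(c,u,v,z):
    o,d=ray(c,u,v); return o+d*(z-o[2])/d[2]
def proj(c,p):
    q=c['K']@(c['R'].T@(np.array(p)-c['o'])); return q[:2]/q[2]
def tri(c1,p1,c2,p2):
    o1,d1=ray(c1,*p1);o2,d2=ray(c2,*p2)
    A=np.stack([d1,-d2],1);s=np.linalg.lstsq(A,o2-o1,rcond=None)[0]
    a=o1+s[0]*d1;b=o2+s[1]*d2
    return (a+b)/2,np.linalg.norm(a-b)
E
python3 - <<'E'
from h import *
for n in('side','top','wrist'):
    c=cam(n,n+'0.png'); print(n,c['origin'],c['orientation'],c['K'].tolist())
print(get_obs()); print([a for a in dir(bot) if a[0]!='_'])
E
```

```text
total 12
drwxr-xr-x  3 agent agent 4096 Dec  7 14:32 .
drwxr-xr-x 23 root  root  4096 Dec  7 14:32 ..
drwxr-xr-x  2 agent agent 4096 Dec  7 14:32 pics
invalid input: not JSON, or not a number
side [-0.0058848  -0.81675499  0.88774144] [-125.96158087   -1.4826469   -34.04894504] [[420.93504939370024, 0.0, 280.86171856987494], [0.0, 420.93504939370024, 206.53199972092054], [0.0, 0.0, 1.0]]
top [ 0.36615115 -0.00925389  1.23278701] [-170.62718095   -1.02339935  -91.19561601] [[459.0744812103909, 0.0, 272.75305771496556], [0.0, 459.0744812103909, 201.56423921583152], [0.0, 0.0, 1.0]]
wrist [0.17536779 0.5269286  0.37326818] [1.62575229e+02 4.75714809e-02 6.37432759e+01] [[309.99169106913354, 0.0, 278.29070429080303], [0.0, 309.99169106913354, 208.83740335312672], [0.0, 0.0, 1.0]]
{'time': 0.15, 'q': array([ 6.37144750e+01,  5.00278261e+00,  1.00467537e+01,  9.50996856e+01,
       -2.89283318e-04,  9.00001824e+01]), 'qd': array([ 0.01654756, -0.06753429,  0.20143532, -0.05031417, -0.0634554 ,
       -0.09235075]), 'joint_efforts': array([ 1.17883392e-03, -5.20759606e+01,  4.65046084e+01,  1.38550441e-02,
        3.34197080e-05, -7.45582582e-06]), 'ee_pos': array([0.24349237, 0.49297965, 0.23077304]), 'tcp_rot': array([1.79999711e+02, 5.57144654e-02, 6.37142925e+01]), 'wrist_force': array([ 0.82538595, -0.57890166, -0.04368355]), 'torque': array([-0.05691824,  0.02832282, -0.03423355]), 'opening': 0.08543763140695901}
['PlanningError', 'grip_point_offset']
```

View pics/top0.png

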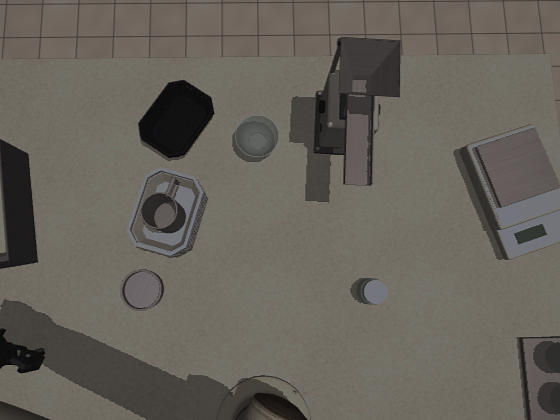

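View pics/side0.png

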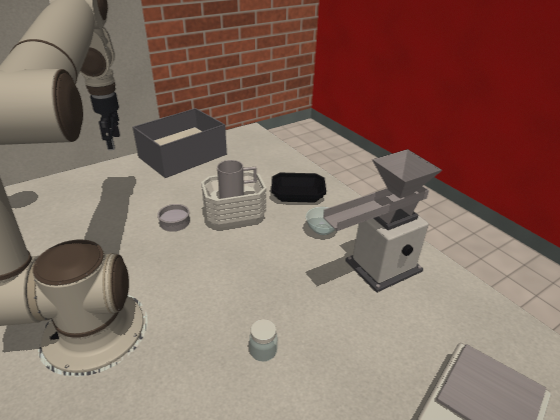

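View pics/wrist0.png

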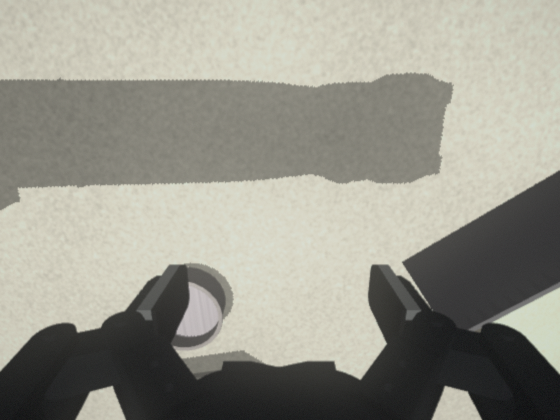

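```bash
python3 - <<'E'
from h import *
c=load('top'); im=c['color'][155:270,115:225]; cv2.imwrite('pics/t1.png',cv2.convertScaleAbs(cv2.resize(im,None,fx=5,fy=5,interpolation=cv2.INTER_CUBIC),alpha=1.4))
c=load('side'); im=c['color'][150:240,190:280]; cv2.imwrite('pics/s1.png',cv2.resize(im,None,fx=6,fy=6,interpolation=cv2.INTER_CUBIC))
E
```

```text
(no output)
```

View pics/t1.png

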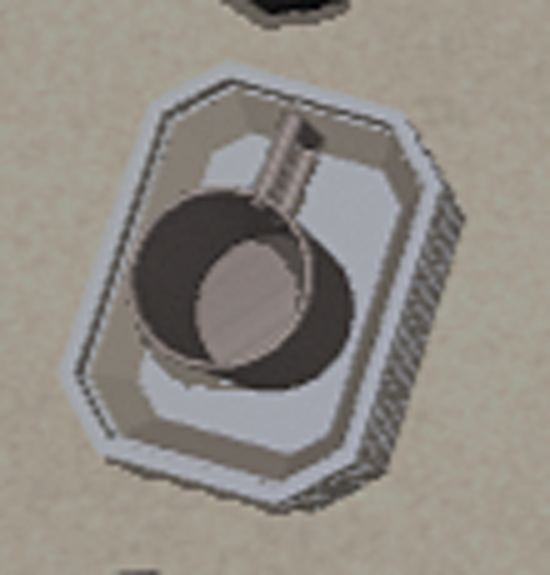

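View pics/s1.png

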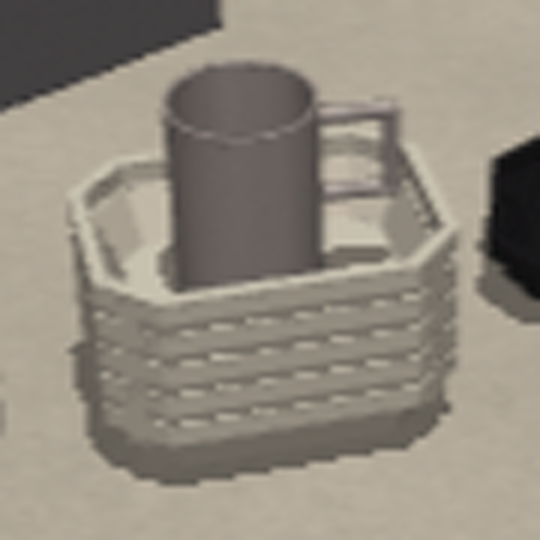

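```bash
python3 - <<'E'
from h import *
from scipy.optimize import least_squares
c=load('top')
im=lambda p:((p[0]-2)/5+115,(p[1]-2)/5+155)
V=np.array([onz(c,*im(p),0.128)[:2] for p in [(228,64),(408,112),(443,183),(352,462),(280,503),(105,455),(62,378),(150,100)]])
k=42/2**.5/1000
a,b=.1,.075
# local corners; order as image clockwise from top: image up = world +x?
print(V)
L=np.array([(a,b-k),(a,-b+k),(a-k,-b),(-a+k,-b),(-a,-b+k),(-a,b-k),(-a+k,b),(a-k,b)])
def tf(x):
    cc,s=np.cos(x[2]),np.sin(x[2]); return L@np.array([[cc,s],[-s,cc]])+x[:2]
r=least_squares(lambda x:(tf(x)-V).ravel(),[*V.mean(0),-.3])
print(r.x[:2],np.degrees(r.x[2]),np.round((tf(r.x)-V)*1000,1).tolist())
print('bk',onz(c,*im((222,280)),.203), [onz(c,*im(p),.203)[:2] for p in((132,280),(312,280),(222,190),(222,370))])
h0=onz(c,*im((265,198)),.193);h1=onz(c,*im((292,108)),.193);print(h0,h1,np.degrees(np.arctan2(*(h1-h0)[1::-1])))
E
```

```text
[[0.6381672  0.2421785 ]
 [0.61253027 0.15377871]
 [0.57677578 0.13651669]
 [0.4417129  0.17942677]
 [0.42288523 0.21343963]
 [0.44736699 0.29706105]
 [0.48468906 0.31861508]
 [0.62068121 0.27990042]]
[0.53060108 0.22761461] -16.79293461394158 [[1.3, -0.1], [0.7, 1.6], [-0.5, -1.0], [-0.1, -3.3], [-1.1, -0.3], [0.6, 2.8], [0.3, 1.1], [-1.1, -0.8]]
bk [0.51967561 0.22591635 0.203     ] [array([0.52041429, 0.26632287]), array([0.51893588, 0.18545287]), array([0.5609944 , 0.22671375]), array([0.47888414, 0.22512914])]
[0.55881024 0.20930543 0.193     ] [0.60082686 0.19758145 0.193     ] -15.590810199815017
```

```bash
python3 - <<'E'
from h import *
c=load('top'); im=c['color'][85:205,300:410]; cv2.imwrite('pics/t2.png',cv2.convertScaleAbs(cv2.resize(im,None,fx=5,fy=5,interpolation=cv2.INTER_CUBIC),alpha=1.4))
d=load('side'); im=d['color'][150:250,300:440]; cv2.imwrite('pics/s2.png',cv2.resize(im,None,fx=5,fy=5,interpolation=cv2.INTER_CUBIC))
for n,p,z in(('bowl',(256,137),.05),('sieve',(142,289),.04),('jar',(374,291),.08),('black',(176,120),.05),('lip?',(357,184),.25)): print(n,onz(c,*p,z).round(3))
E
```

```text
bowl [0.737 0.007 0.05 ]
sieve [0.343 0.302 0.04 ]
jar [ 0.327 -0.28   0.08 ]
black [0.787 0.22  0.05 ]
lip? [ 0.564 -0.216  0.25 ]
```

View pics/t2.png

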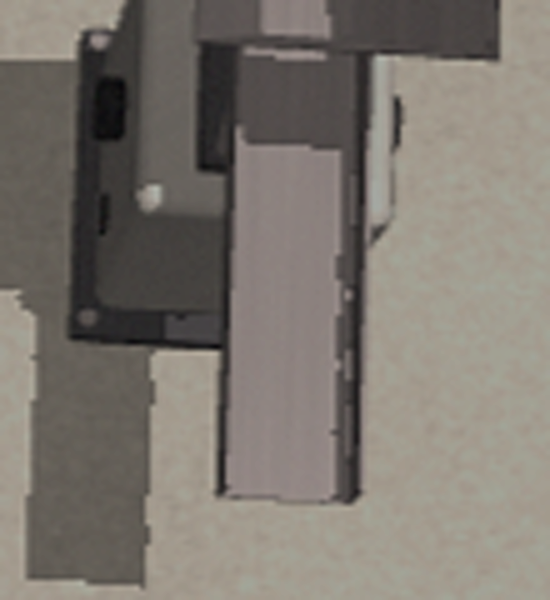

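View pics/s2.png

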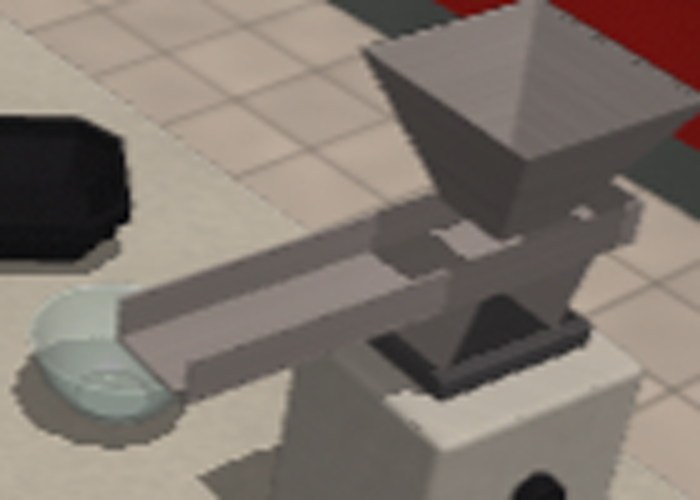

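```bash
python3 - <<'E'
from h import *
c=load('top');d=load('side')
for p in((120,343),(185,402)): print('side',onz(d,300+(p[0]-2)/5,150+(p[1]-2)/5,.245))
for p in((218,497),(345,502),(357,500)): print('top',onz(c,300+(p[0]-2)/5,85+(p[1]-2)/5,.245))
# trough direction
for p in((222,497),(236,90)): print('dir',onz(c,300+(p[0]-2)/5,85+(p[1]-2)/5,.245))
bp=np.array([.5849,.2056,.188])
print(proj(d,bp),proj(c,bp))
# beaker from side: rim at crop s1
f=lambda p:(190+(p[0]-2.5)/6,150+(p[1]-2.5)/6)
print('rim side', onz(d,*f((241,100)),.203))
print('handle end', onz(d,*f((390,110)),.188))
print('tray corners side',[onz(d,*f(p),.128).round(4).tolist() for p in((72,197),(172,300),(412,263),(457,228))])
E
```

```text
side [ 0.56737189 -0.19027239  0.245     ]
side [ 0.56464445 -0.24402848  0.245     ]
top [ 0.56521668 -0.18618206  0.245     ]
top [ 0.56200574 -0.24218278  0.245     ]
top [ 0.56281195 -0.24753998  0.245     ]
dir [ 0.56518628 -0.18794803  0.245     ]
dir [ 0.75329733 -0.20302191  0.245     ]
[249.66920207 167.23375923] [169.84366697 183.45906758]
rim side [0.52161717 0.22191038 0.203     ]
handle end [0.59620487 0.19360384 0.188     ]
tray corners side [[0.4504, 0.2919, 0.128], [0.4515, 0.1746, 0.128], [0.5755, 0.1379, 0.128], [0.6141, 0.1539, 0.128]]
```

```bash
python3 -m handwheel '[[0,0.035,-0.03,0.01,2],[0,0.07,-0.06,0.02,4],[0,0.105,-0.09,0.03,6],[0,0.14,-0.12,0.03,8],[0,0.175,-0.15,0.03,8]]' 100; python3 -m handwheel '[[0,0.035,-0.03,0,0],[0,0.07,-0.06,0,0],[0,0.105,-0.09,0,0],[0,0.14,-0.12,0,0],[0,0.165,-0.14,0,0]]'
```

```text
time: 0.65
ee_pos: [0.4197, 0.3416, 0.261]
tcp_rot: [180.0, 0.0, 71.8]
wrist_force: [1.2, 0.5, -0.3]
opening: 0.0853
time: 1.15
ee_pos: [0.5864, 0.1993, 0.2603]
tcp_rot: [-180.0, 0.1, 71.7]
wrist_force: [0.2, 0.4, -0.2]
opening: 0.0855
```

```bash
python3 - <<'E'
from h import *
cam('wrist','w1.png')
E
```

```text
(no output)
```

View pics/w1.png

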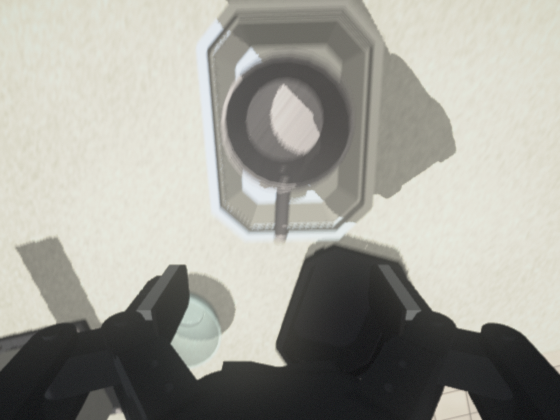

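```bash
python3 - <<'E'
from h import *
c=load('wrist'); o=get_obs(); print(o['ee_pos'],o['tcp_rot'])
a=onz(c,284,187,.193);b=onz(c,281,242,.193);r=onz(c,288,122,.203)
print(a,b,r,np.degrees(np.arctan2(b[1]-r[1],b[0]-r[0])),np.linalg.norm(b-r))
E
```

```text
[0.58881985 0.19704648 0.25933711] [1.79972585e+02 1.34457839e-01 7.15881459e+01]
[0.56288272 0.21137571 0.193     ] [0.60160482 0.19651658 0.193     ] [0.52193822 0.22707663 0.203     ] -20.986777106628175 0.08591090240464412
```

```bash
python3 -m handwheel '[[0,-0.003,0.006,-0.02,-1.5],[0,-0.003,0.006,-0.045,-1.5],[0,-0.003,0.006,-0.07,-1.5],[0,-0.003,0.006,-0.09,-1.5],[0,-0.003,0.006,-0.09,-1.5]]' 100; python3 -m handwheel '[[0.6,0,0,0,0],[1,0,0,0,0],[1,0,0,0,0],[1,0,0,0,0],[1,0,0,0,0]]' 100;python3 - <<'E'
from h import *
cam('wrist','w2.png')
cam('side','s3.png')
E
```

```text
time: 1.7
ee_pos: [0.5844, 0.2026, 0.1659]
tcp_rot: [-179.8, 0.3, 70.1]
wrist_force: [-0.8, 0.4, 1.1]
opening: 0.0851
time: 2.2
ee_pos: [0.5847, 0.2027, 0.1665]
tcp_rot: [-179.8, 0.3, 70.1]
wrist_force: [0.3, -0.3, 0.4]
opening: 0.0119
```

View pics/w2.png

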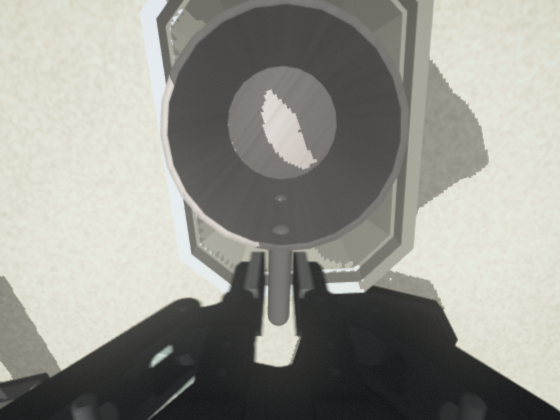

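```bash
python3 -m handwheel '[[1,0,0,0,0],[1,0,0,0,0],[1,0,0,0.005,0],[1,0,0,0.012,0],[1,0,0,0.02,0]]' 110;python3 -m handwheel '[[1,0,0,0.01,0],[1,0,0,0.02,0],[1,0,0,0.03,0],[1,0,0,0.04,0],[1,0,0,0.05,0]]'; python3 - <<'E'
from h import *
c=cam('side','s4.png');cv2.imwrite('pics/s4c.png',cv2.resize(c['color'][90:250,150:350],None,fx=4,fy=4))
E
```

```text
time: 2.8
ee_pos: [0.5846, 0.2027, 0.1869]
tcp_rot: [-179.8, 0.3, 70.1]
wrist_force: [-0.2, -0.5, -3.0]
opening: 0.0069
time: 3.3
ee_pos: [0.5846, 0.2027, 0.2378]
tcp_rot: [-179.8, 0.3, 70.1]
wrist_force: [0.7, 0.1, -3.4]
opening: 0.0072
```

View pics/s4c.png

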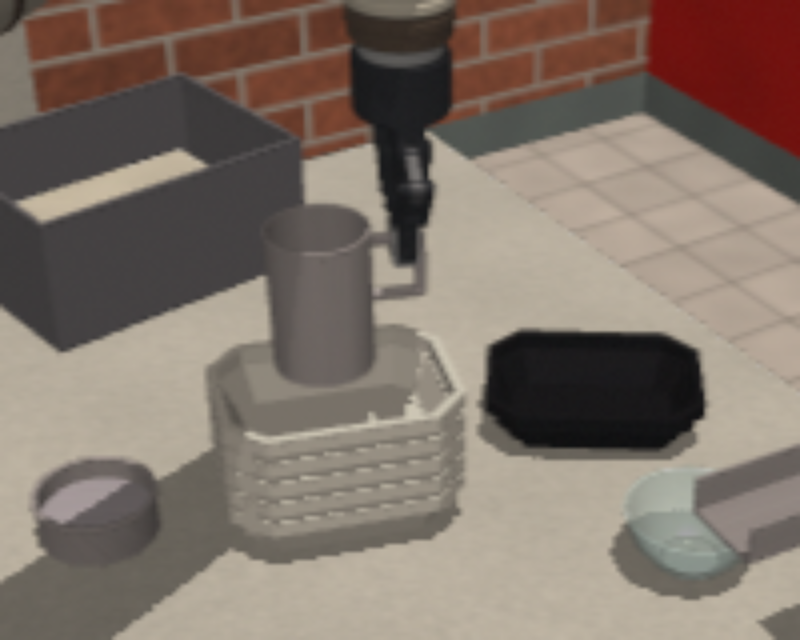

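```bash
python3 -m handwheel '[[1,0,0,0.02,0],[1,-0.005,-0.005,0.035,0],[1,-0.015,-0.015,0.04,0],[1,-0.03,-0.03,0.04,0],[1,-0.048,-0.05,0.04,0]]' 110;python3 -m handwheel '[[1,-0.02,-0.022,0,0],[1,-0.04,-0.044,0,0],[1,-0.06,-0.066,0,0],[1,-0.08,-0.088,0,0],[1,-0.10,-0.11,0,0]]';python3 -m handwheel '[[1,-0.015,-0.017,0,0],[1,-0.025,-0.03,0,0],[1,-0.035,-0.04,-0.02,0],[1,-0.035,-0.04,-0.05,0],[1,-0.035,-0.04,-0.08,0]]'
```

```text
time: 3.85
ee_pos: [0.5359, 0.1521, 0.2792]
tcp_rot: [-179.9, 0.2, 70.1]
wrist_force: [0.5, 0.5, -3.2]
opening: 0.0071
time: 4.35
ee_pos: [0.434, 0.0408, 0.2788]
tcp_rot: [-179.9, 0.2, 70.1]
wrist_force: [0.0, 0.1, -2.4]
opening: 0.0068
time: 4.85
ee_pos: [0.398, 0.0001, 0.1978]
tcp_rot: [-180.0, 0.2, 70.0]
wrist_force: [1.9, 0.1, -2.8]
opening: 0.0072
```

```bash
python3 -m handwheel '[[1,0,0,-0.025,0],[1,0,0,-0.05,0],[1,0,0,-0.075,0],[1,0,0,-0.095,0],[1,0,0,-0.105,0]]'; python3 - <<'E'
from h import *
c=cam('side','s5.png');cv2.imwrite('pics/s5c.png',cv2.resize(c['color'][150:350,150:350],None,fx=3,fy=3))
E
```

```text
time: 5.35
ee_pos: [0.3963, -0.0002, 0.0907]
tcp_rot: [-179.9, 0.2, 70.0]
wrist_force: [-0.8, 0.7, -1.6]
opening: 0.0073
```

View pics/s5c.png

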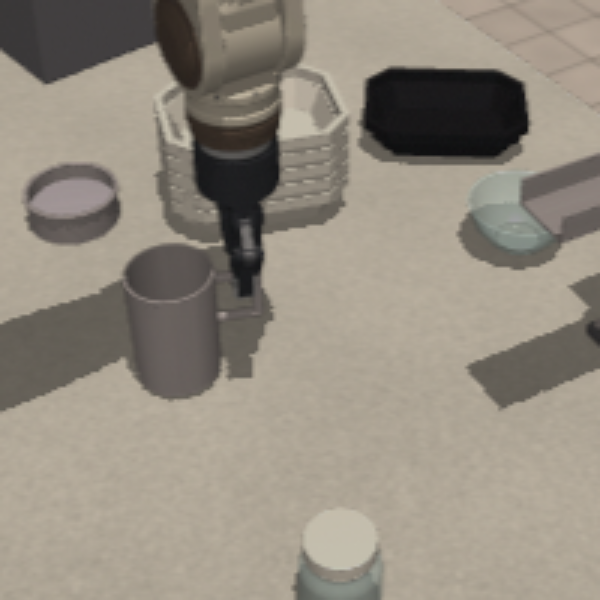

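```bash
python3 -m handwheel '[[1,0,0,-0.002,0],[1,0,0,-0.004,0],[1,0,0,-0.005,0],[1,0,0,-0.006,0],[1,0,0,-0.006,0]]'
```

```text
time: 5.9
ee_pos: [0.3966, -0.0001, 0.0845]
tcp_rot: [-179.9, 0.2, 70.0]
wrist_force: [1.8, 0.4, -2.6]
opening: 0.0068
```

```bash
python3 -m handwheel '[[1,0,0,-0.001,0],[1,0,0,-0.0015,0],[1,0,0,-0.002,0],[1,0,0,-0.002,0]]' 60;python3 -m handwheel '[[1,0,0,-0.001,0],[1,0,0,-0.0015,0],[1,0,0,-0.0015,0]]' 20
```

```text
time: 6.3
ee_pos: [0.3975, -0.0002, 0.0837]
tcp_rot: [180.0, 0.2, 70.0]
wrist_force: [1.8, -0.6, 6.4]
opening: 0.0072
time: 6.6
ee_pos: [0.3981, -0.0003, 0.0834]
tcp_rot: [179.9, 0.2, 70.0]
wrist_force: [0.3, -1.4, 10.2]
opening: 0.0069
```

```bash
python3 -m handwheel '[[1,0,0,0.001,0],[0.3,0,0,0.001,0],[0,0,0,0.001,0],[0,0,0,0.001,0],[0,0,0,0.001,0]]' 20;python3 -m handwheel '[[0,0,0,0.01,0],[0,0,0,0.03,0],[0,0,0,0.06,0],[0,0,0,0.1,0],[0,0,0,0.14,0]]'; python3 - <<'E'
from h import *
c=cam('side','s6.png');cv2.imwrite('pics/s6c.png',cv2.resize(c['color'][150:350,150:350],None,fx=3,fy=3))
c=cam('top','t6.png');cv2.imwrite('pics/t6c.png',cv2.resize(c['color'][130:330,100:320],None,fx=3,fy=3))
E
```

```text
time: 7.1
ee_pos: [0.398, -0.0002, 0.0843]
tcp_rot: [179.9, 0.2, 70.0]
wrist_force: [0.8, 0.1, 0.5]
opening: 0.0647
time: 7.6
ee_pos: [0.3976, -0.0002, 0.2263]
tcp_rot: [179.9, 0.2, 70.0]
wrist_force: [1.5, 0.3, 0.2]
opening: 0.0851
```

View pics/s6c.png

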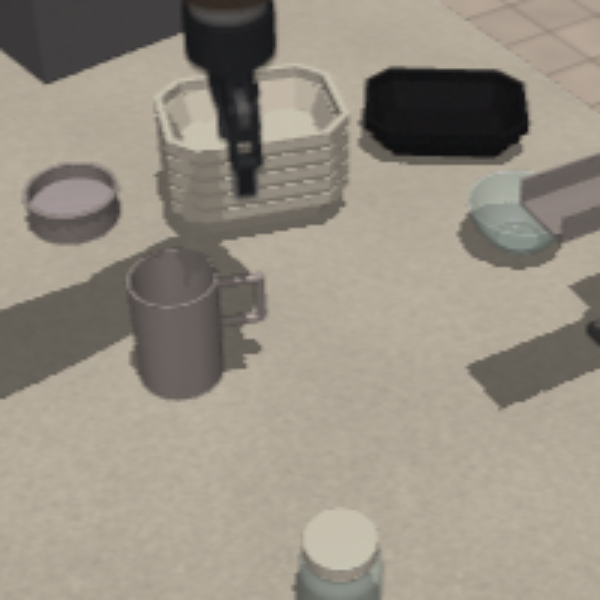

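View pics/t6c.png

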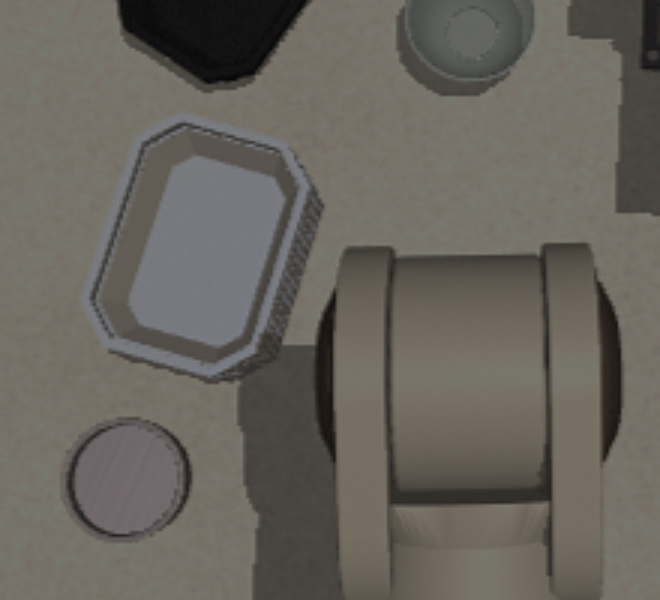

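```bash
python3 - <<'E'
from h import *
c=load('top'); im=c['color']; g=im[150:270,115:225].astype(int)
m=np.zeros(im.shape[:2],np.uint8)
hsv=cv2.cvtColor(im,cv2.COLOR_BGR2HSV)
print(im[215,170],im[190,205],im[172,158])
m=((hsv[...,1]<25)&(hsv[...,2]>115)).astype(np.uint8)
m[:, :115]=0;m[:,210:]=0;m[:150]=0;m[265:]=0
n,lab,st,ce=cv2.connectedComponentsWithStats(m,connectivity=4)
k=lab[215,170];print(st[k],ce[k])
ct=cv2.findContours((lab==k).astype(np.uint8),cv2.RETR_EXTERNAL,cv2.CHAIN_APPROX_NONE)[0][0][:,0]
P=np.array([onz(c,*p,.083)[:2] for p in ct])
cc=onz(c,*ce[k],.083)
print(cc,cv2.minAreaRect((P*1000).astype(np.float32)))
cv2.imwrite('pics/m.png',cv2.resize(m[150:270,115:225]*255,None,fx=5,fy=5))
E
```

```text
[126 121 119] [105 115 122] [45 48 51]
[ 143  182   52   63 2244] [168.39081996 213.29367201]
[0.53027989 0.22964852 0.083     ] ((531.37255859375, 229.12313842773438), (99.06517791748047, 148.7185516357422), 72.92716979980469)
```

View pics/m.png

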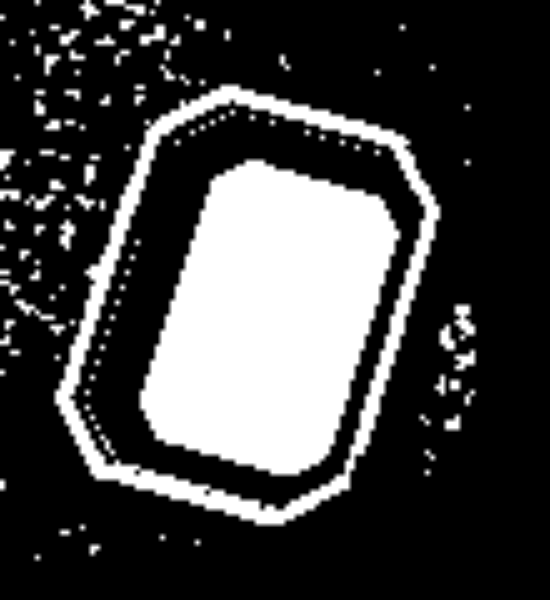

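```bash
python3 - <<'E'
from h import *
c=load('top'); im=c['color']
hsv=cv2.cvtColor(im,cv2.COLOR_BGR2HSV)
m=((hsv[...,1]<25)&(hsv[...,2]>115)).astype(np.uint8)
m=cv2.morphologyEx(m,cv2.MORPH_OPEN,np.ones((2,2),np.uint8))
n,lab,st,ce=cv2.connectedComponentsWithStats(m,connectivity=4)
for k in range(1,n):
    x,y,w,h,A=st[k]
    if A>150 and 115<ce[k][0]<225 and 150<ce[k][1]<270:
        ct=cv2.findContours((lab==k).astype(np.uint8),cv2.RETR_EXTERNAL,cv2.CHAIN_APPROX_NONE)[0][0][:,0]
        z=.128 if w>60 else .083
        P=np.array([onz(c,*(p+0.),z)[:2] for p in ct])
        print(st[k],z,cv2.minAreaRect((P*1000).astype(np.float32)))
t=np.radians(-17.0);C=np.array([.5308,.2287])
Rm=np.array([[np.cos(t),-np.sin(t)],[np.sin(t),np.cos(t)]])
for n,s in(('0',(1,1)),('1',(-1,1)),('2',(-1,-1)),('3',(1,-1))): print(n,C+Rm@(np.array(s)*[.082,.057]))
E
```

```text
[127 168  77  88 770] 0.128 ((529.96875, 228.90499877929688), (153.6483917236328, 200.4699249267578), 72.97125244140625)
[ 144  183   52   63 2244] 0.083 ((528.7702026367188, 226.57962036132812), (99.02628326416016, 148.63609313964844), 72.90144348144531)
0 [0.62588218 0.25923489]
1 [0.4690482  0.30718385]
2 [0.43571782 0.19816511]
3 [0.5925518  0.15021615]
```

```bash
python3 -m handwheel '[[0,0,0.03,0,-8],[0,0.01,0.07,0,-16],[0,0.02,0.11,0,-24],[0,0.03,0.15,0,-32],[0,0.038,0.185,0,-40]]' 20; python3 -m handwheel '[[0.4,0,0.013,0,-2],[0.4,0,0.013,-0.02,-2],[0.4,0,0.013,-0.05,-2],[0.4,0,0.013,-0.05,-2]]' 20; python3 - <<'E'
from h import *
c=cam('wrist','w3.png');print(get_obs()['ee_pos'],get_obs()['tcp_rot'],get_obs()['opening'])
E
```

```text
time: 8.2
ee_pos: [0.4376, 0.1864, 0.2303]
tcp_rot: [179.5, 0.0, 30.0]
wrist_force: [1.3, -1.7, 1.5]
opening: 0.0854
time: 8.6
ee_pos: [0.4361, 0.1989, 0.177]
tcp_rot: [179.5, 0.3, 28.0]
wrist_force: [0.4, -0.3, 0.2]
opening: 0.0511
[0.43665714 0.19904085 0.17929541] [179.48464316   0.18918216  28.02189126] 0.05159782578899058
```

View pics/w3.png

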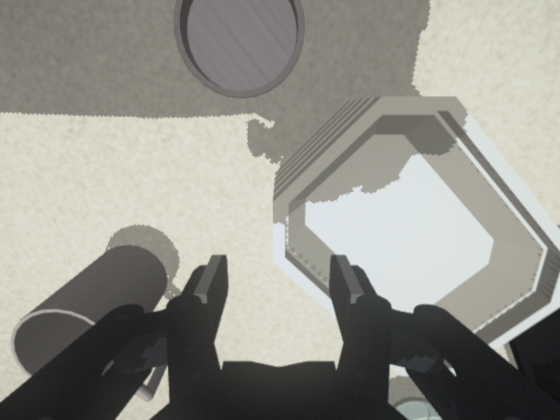

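```bash
python3 - <<'E'
from h import *
c=load('wrist'); im=c['color'][100:340,240:480]; cv2.imwrite('pics/w3c.png',cv2.resize(im,None,fx=3,fy=3,interpolation=cv2.INTER_CUBIC))
print(proj(c,(.4355,.198,.128)))
for s in(-21,21):
  t=np.radians(-62.);print(proj(c,(.4355+s/1e3*np.cos(t),.198+s/1e3*np.sin(t),.128)))
E
```

```text
[276.66228211 232.27720129]
[276.65004673 201.94814573]
[276.67377255 260.75968363]
```

View pics/w3c.png

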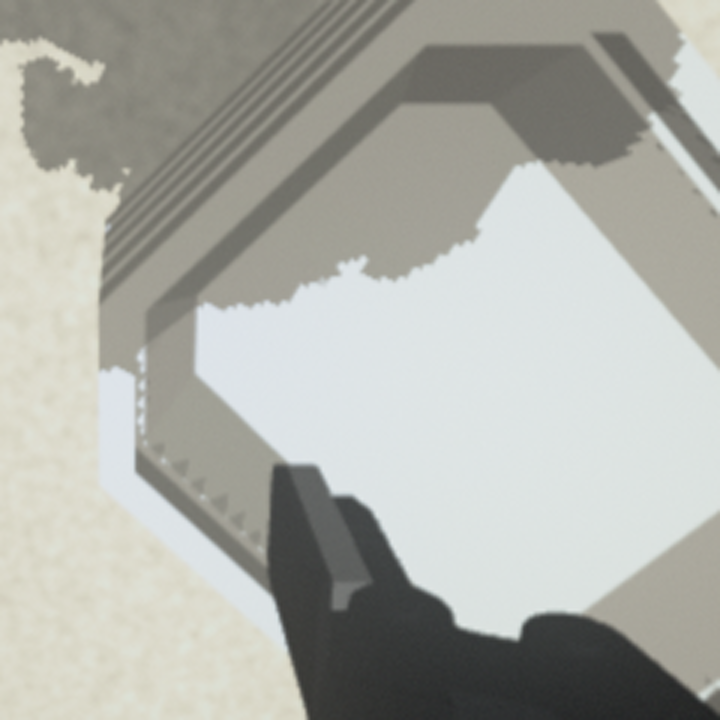

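```bash
python3 -m handwheel '[[0.4,0,0,-0.02,0],[0.4,0,0,-0.04,0],[0.4,0,0,-0.055,0],[0.4,0,0,-0.063,0],[0.4,0,0,-0.063,0]]' 20;python3 -m handwheel '[[0.6,0,0,0,0],[0.75,0,0,0,0],[0.85,0,0,0,0],[1,0,0,0,0],[1,0,0,0,0]]' 20; python3 - <<'E'
from h import *
c=cam('wrist','w4.png');
c=cam('side','s7.png');cv2.imwrite('pics/s7c.png',cv2.resize(c['color'][130:250,170:290],None,fx=5,fy=5,interpolation=cv2.INTER_CUBIC))
E
```

```text
time: 9.15
ee_pos: [0.4365, 0.1989, 0.1161]
tcp_rot: [179.5, 0.2, 28.0]
wrist_force: [-0.8, 0.5, 0.5]
opening: 0.0514
time: 9.65
ee_pos: [0.4367, 0.199, 0.1168]
tcp_rot: [179.5, 0.2, 28.0]
wrist_force: [-0.6, -1.1, 5.5]
opening: 0.007
```

View pics/w4.png

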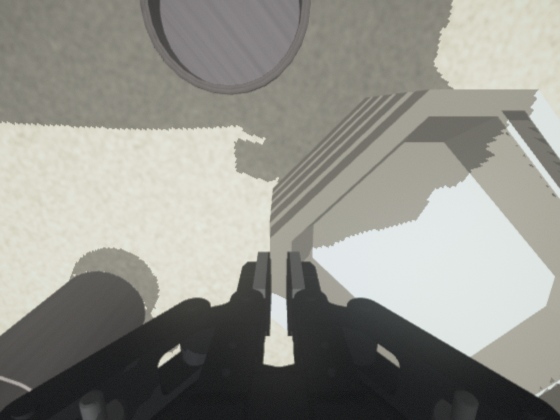

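View pics/s7c.png

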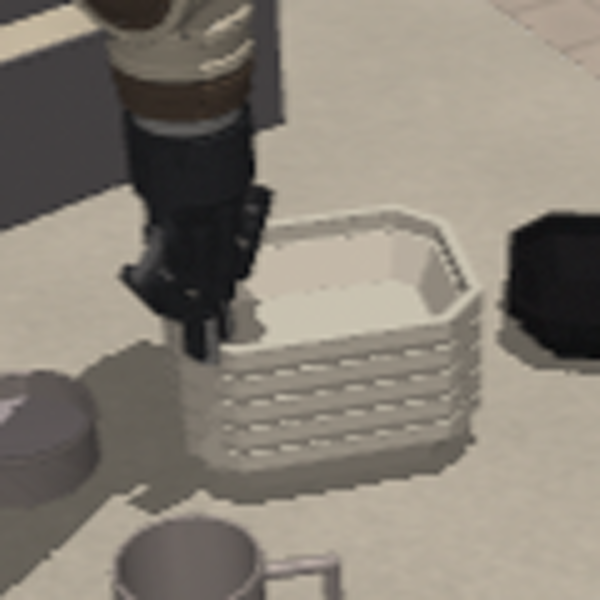

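```bash
python3 -m handwheel '[[1,0.0003,0.0001,0.002,0],[1,0.0005,0.0002,0.004,0],[1,0.0008,0.0002,0.006,0],[1,0.001,0.0003,0.008,0],[1,0.0012,0.0004,0.01,0]]' 20; python3 - <<'E'
from h import *
c=cam('wrist','w5.png')
c=cam('side','s8.png');cv2.imwrite('pics/s8c.png',cv2.resize(c['color'][130:250,170:290],None,fx=5,fy=5,interpolation=cv2.INTER_CUBIC))
E
```

```text
time: 10.25
ee_pos: [0.4379, 0.1993, 0.1269]
tcp_rot: [179.5, 0.2, 28.0]
wrist_force: [-0.1, 0.3, -0.8]
opening: 0.0077
```

View pics/s8c.png

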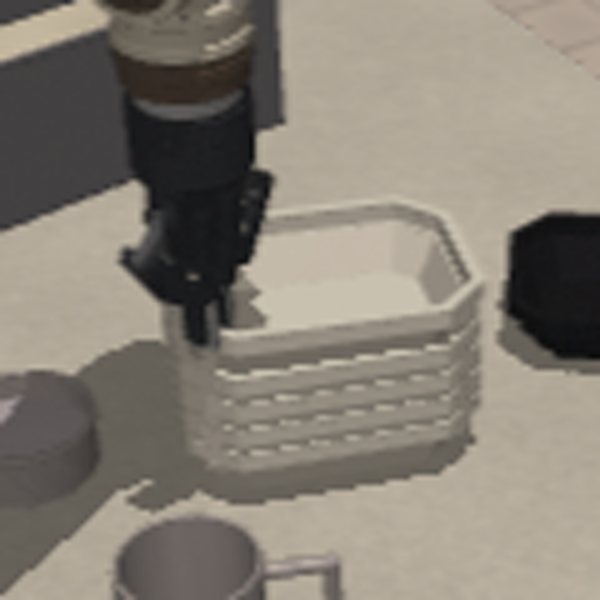

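```bash
python3 -m handwheel '[[1,0.0003,0.0001,0.002,0],[1,0.0006,0.0002,0.004,0],[1,0.001,0.0003,0.006,0],[1,0.0013,0.0004,0.008,0],[1,0.0017,0.0005,0.01,0]]' 20; python3 - <<'E'
from h import *
c=cam('side','s9.png');cv2.imwrite('pics/s9c.png',cv2.resize(c['color'][130:250,170:290],None,fx=5,fy=5,interpolation=cv2.INTER_CUBIC))
E
```

```text
time: 10.85
ee_pos: [0.44, 0.2, 0.1375]
tcp_rot: [179.5, 0.1, 28.0]
wrist_force: [0.5, 0.4, -0.8]
opening: 0.007
```

View pics/s9c.png

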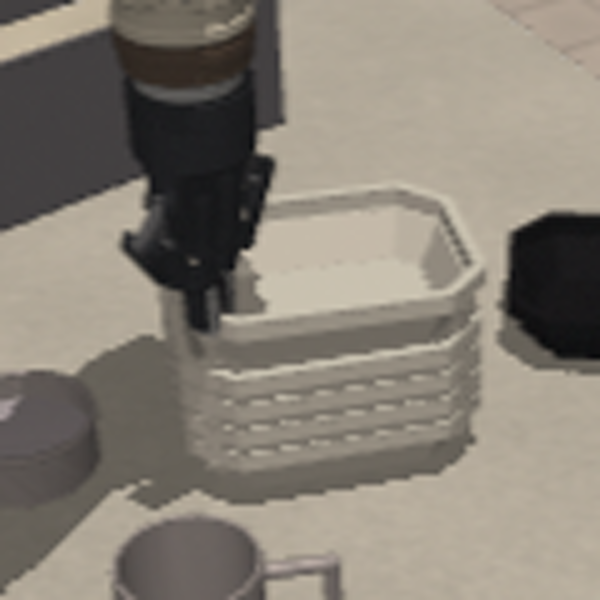

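```bash
python3 - <<'E'
from h import *
for n in('7','8','9'):
  im=cv2.imread('pics/s%s.png'%n); cv2.imwrite('pics/z%s.png'%n,cv2.resize(im[160:240,200:270],None,fx=5,fy=5,interpolation=cv2.INTER_CUBIC))
a=np.hstack([cv2.imread('pics/z%s.png'%n)[:, :270*5] for n in '789'])
cv2.imwrite('pics/z.png',a[:, :]); print(a.shape)
E
python3 - <<'E'
import cv2
a=cv2.imread('pics/z.png'); cv2.imwrite('pics/z.png',cv2.resize(a,(800,int(a.shape[0]*800/a.shape[1]))))
E
```

```text
(400, 1050, 3)
```

View pics/z.png

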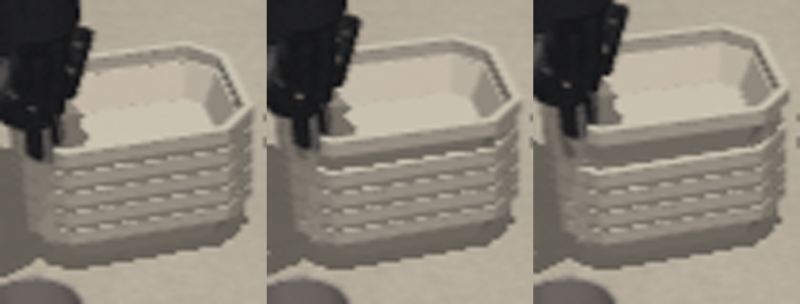

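```bash
python3 -m handwheel '[[1,-0.0008,-0.0002,-0.005,0],[1,-0.0016,-0.0005,-0.01,0],[1,-0.0024,-0.0007,-0.015,0],[1,-0.003,-0.0009,-0.019,0],[1,-0.0033,-0.001,-0.022,0]]' 20; python3 -m handwheel '[[1,0,0,-0.001,0],[1,0,0,-0.001,0]]' 20; python3 - <<'E'
from h import *
c=cam('side','s10.png');cv2.imwrite('pics/s10c.png',cv2.resize(c['color'][130:250,170:290],None,fx=5,fy=5,interpolation=cv2.INTER_CUBIC))
E
```

```text
time: 11.4
ee_pos: [0.4392, 0.2, 0.1206]
tcp_rot: [179.4, -0.4, 28.0]
wrist_force: [-3.1, -2.1, 41.2]
opening: 0.0077
time: 11.6
ee_pos: [0.4399, 0.2004, 0.1212]
tcp_rot: [179.4, -0.6, 28.0]
wrist_force: [-0.8, 0.3, 13.7]
opening: 0.0074
```

View pics/s10c.png

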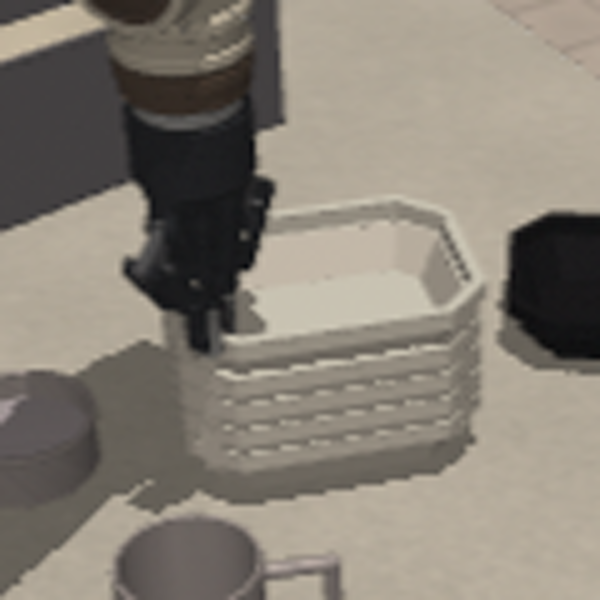

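```bash
python3 -m handwheel '[[1,0,0,0.002,0],[1,-0.0015,-0.0006,0.002,0],[1,-0.003,-0.0013,0.002,0],[1,-0.003,-0.0013,0.001,0]]' 20; python3 -m handwheel '[[1,0,0,-0.001,0],[1,0,0,-0.002,0],[1,0,0,-0.003,0]]' 20
```

```text
time: 12.05
ee_pos: [0.4365, 0.1989, 0.1216]
tcp_rot: [179.4, -0.6, 28.0]
wrist_force: [-0.4, 0.2, 0.6]
opening: 0.0074
time: 12.35
ee_pos: [0.4375, 0.1994, 0.1209]
tcp_rot: [179.4, -0.8, 28.0]
wrist_force: [-1.9, -1.1, 21.5]
opening: 0.0068
```

```bash
python3 -m handwheel '[[1,0,0,0.001,0],[0.6,0,0,0.001,0],[0.5,0,0,0.001,0],[0.5,0,0,0.001,0]]' 20; python3 -m handwheel '[[0.5,0,0,0.01,0],[0.5,0,0,0.03,0],[0.5,-0.03,-0.015,0.06,0],[0.5,-0.06,-0.03,0.07,0],[0.5,-0.06,-0.03,0.07,0]]' 20;  python3 - <<'E'
from h import *
c=cam('side','s11.png');cv2.imwrite('pics/s11c.png',cv2.resize(c['color'][130:250,170:290],None,fx=5,fy=5,interpolation=cv2.INTER_CUBIC))
c=cam('wrist','w11.png')
c=cam('top','t11.png')
E
```

```text
time: 12.75
ee_pos: [0.4373, 0.1993, 0.1214]
tcp_rot: [179.4, -0.7, 28.0]
wrist_force: [-0.5, 0.1, 0.2]
opening: 0.0426
time: 13.25
ee_pos: [0.3759, 0.1685, 0.1945]
tcp_rot: [179.4, -0.9, 28.0]
wrist_force: [0.4, 1.2, 1.0]
opening: 0.043
```

View pics/s11c.png

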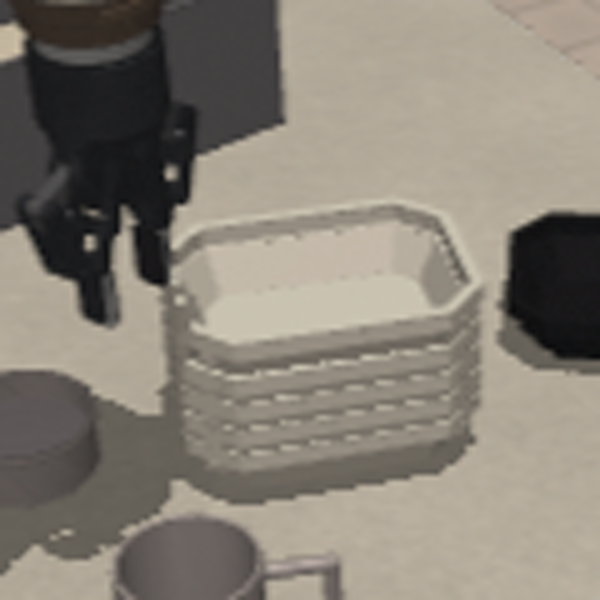

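View pics/w11.png

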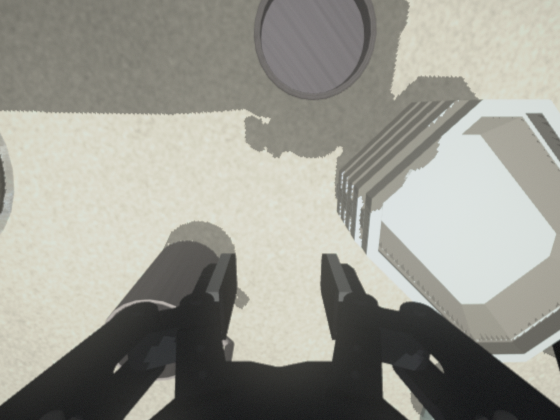

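```bash
python3 - <<'E'
from h import *
c=load('top'); im=c['color']
cv2.imwrite('pics/t11c.png',cv2.convertScaleAbs(cv2.resize(im[155:270,115:225],None,fx=5,fy=5,interpolation=cv2.INTER_CUBIC),alpha=1.3))
w=load('wrist'); cv2.imwrite('pics/w11c.png',cv2.resize(w['color'][80:370,320:560],None,fx=2.0,fy=2.0))
E
```

```text
(no output)
```

View pics/t11c.png

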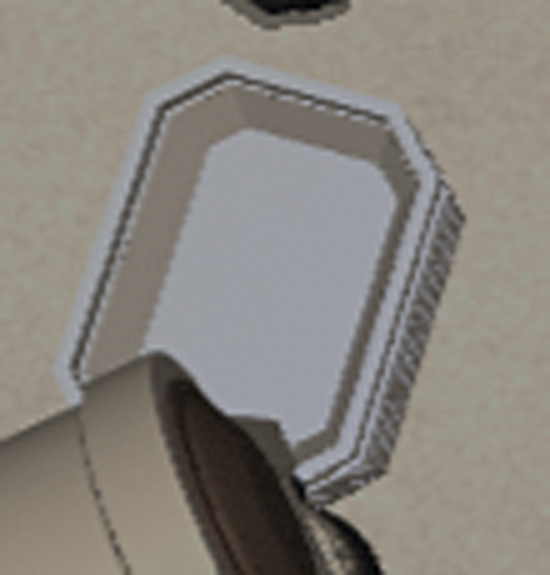

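View pics/w11c.png

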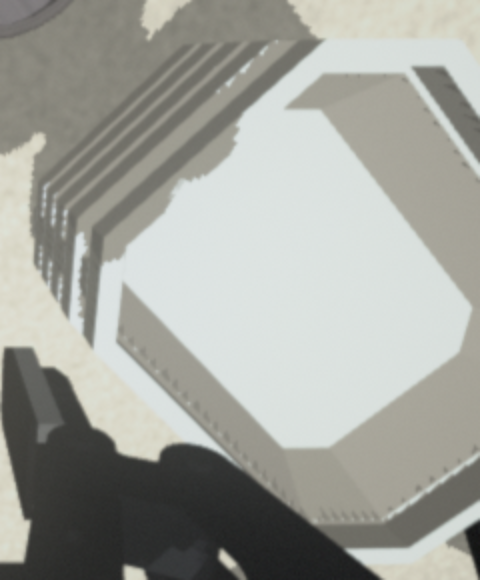

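```bash
python3 -m handwheel '[[1,0.04,0.015,0,0],[1,0.08,0.03,0,0],[1,0.12,0.045,0,0],[1,0.155,0.06,0,0],[1,0.155,0.06,-0.03,0]]' 20; python3 -m handwheel '[[1,0,0,-0.03,0],[1,0,0,-0.05,0],[1,0,0,-0.06,0],[1,0,0,-0.068,0],[1,0,0,-0.07,0]]' 20
```

```text
time: 13.9
ee_pos: [0.5384, 0.2319, 0.1619]
tcp_rot: [179.4, -1.0, 28.0]
wrist_force: [-0.2, 0.2, 0.4]
opening: -0.0
time: 14.4
ee_pos: [0.5384, 0.2319, 0.0913]
tcp_rot: [179.4, -1.0, 28.0]
wrist_force: [-0.4, -0.4, -0.5]
opening: -0.0001
```

```bash
python3 -m handwheel '[[1,0,0,-0.002,0],[1,0,0,-0.004,0],[1,0,0,-0.006,0]]' 20; python3 -m handwheel '[[1,0,0,-0.001,0],[1,0,0,-0.002,0]]' 20
```

```text
time: 14.7
ee_pos: [0.5391, 0.2323, 0.0878]
tcp_rot: [179.4, -1.2, 28.0]
wrist_force: [-5.9, -2.9, 22.6]
opening: -0.0001
time: 14.9
ee_pos: [0.5399, 0.2326, 0.088]
tcp_rot: [179.4, -1.4, 28.0]
wrist_force: [-3.9, -1.1, 16.1]
opening: 0.0004
```

```bash
python3 -m handwheel '[[1,0,0,0.01,0],[1,-0.04,0,0.05,0],[1,-0.09,-0.03,0.09,0],[1,-0.14,-0.07,0.13,0],[1,-0.18,-0.11,0.14,0]]' 20; python3 -m handwheel '[[0.5,0,-0.03,0,0],[0.5,0,-0.05,0,0]]' 20; python3 - <<'E'
from h import *
c=cam('side','s12.png');cv2.imwrite('pics/s12c.png',cv2.resize(c['color'][150:250,190:290],None,fx=6,fy=6,interpolation=cv2.INTER_CUBIC))
c=cam('top','t12.png');cv2.imwrite('pics/t12c.png',cv2.convertScaleAbs(cv2.resize(c['color'][155:270,115:225],None,fx=5,fy=5,interpolation=cv2.INTER_CUBIC),alpha=1.3))
E
```

```text
time: 15.4
ee_pos: [0.3989, 0.1573, 0.2101]
tcp_rot: [179.3, -1.5, 28.1]
wrist_force: [0.3, -0.1, 0.5]
opening: -0.0002
time: 15.6
ee_pos: [0.3985, 0.1063, 0.2124]
tcp_rot: [179.3, -1.8, 28.1]
wrist_force: [0.9, -0.5, -0.5]
opening: 0.0284
```

View pics/s12c.png

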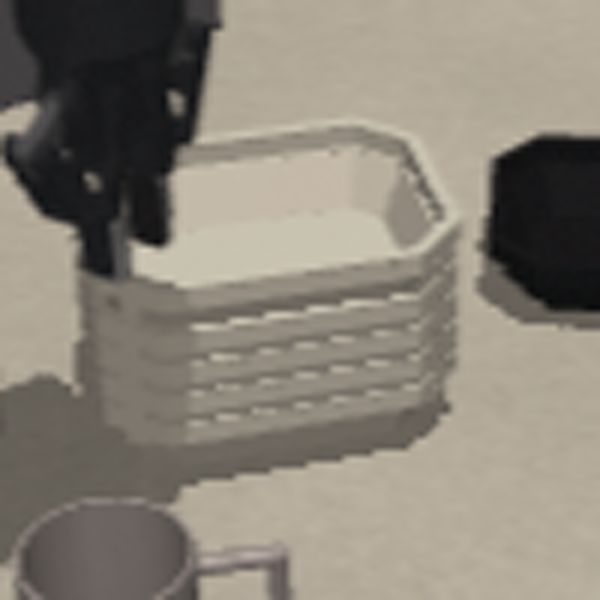

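View pics/t12c.png

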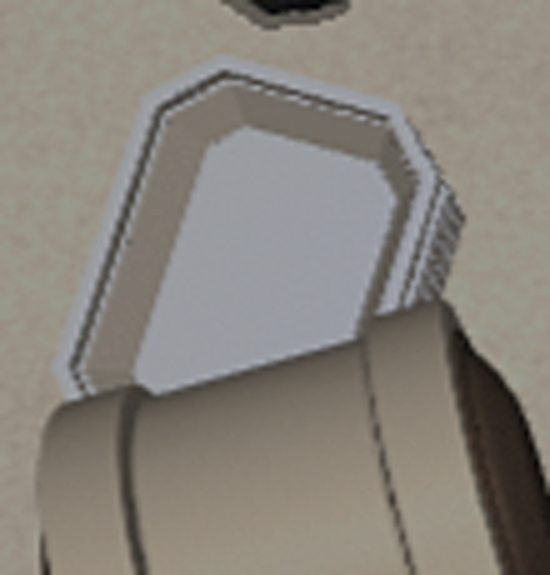

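```bash
python3 -m handwheel '[[0.4,0.01,0.03,0,0],[0.4,0.025,0.06,0,0],[0.4,0.04,0.093,0,0],[0.4,0.04,0.093,-0.02,0],[0.4,0.04,0.093,-0.03,0]]' 20; python3 - <<'E'
from h import *
c=cam('wrist','w13.png'); im=c['color'][100:340,240:480]; cv2.imwrite('pics/w13c.png',cv2.resize(im,None,fx=3,fy=3,interpolation=cv2.INTER_CUBIC)); print(get_obs()['ee_pos'],get_obs()['tcp_rot'])
E
```

```text
time: 16.2
ee_pos: [0.4387, 0.1999, 0.18]
tcp_rot: [179.3, -1.6, 28.0]
wrist_force: [-0.2, -1.1, -0.5]
opening: 0.0508
[0.43804721 0.19911411 0.17878978] [179.31248153  -1.45398887  28.00425558]
```

View pics/w13c.png

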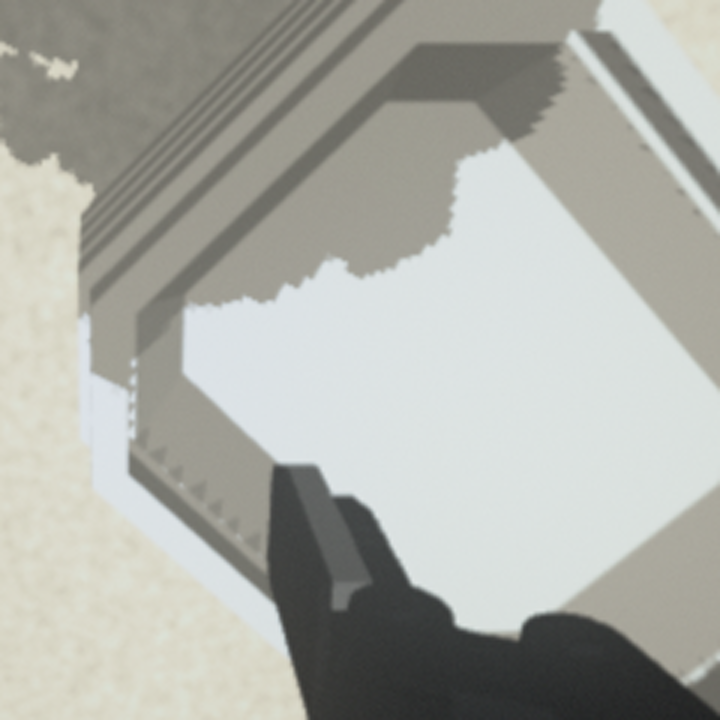

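```bash
python3 -m handwheel '[[0.4,-0.001,0,-0.02,0],[0.4,-0.001,0,-0.04,0],[0.4,-0.001,0,-0.052,0],[0.4,-0.001,0,-0.058,0],[0.7,-0.001,0,-0.058,0]]' 40;python3 -m handwheel '[[0.9,0,0,0,0],[1,0,0,0,0],[1,0,0,0,0],[1,0,0,0,0]]' 40;python3 -m handwheel '[[1,0,0,0.003,0],[1,0,0,0.006,0],[1,0,0,0.008,0],[1,-0.0015,-0.0008,0.008,0],[1,-0.0025,-0.0013,0.008,0]]' 40
```

```text
time: 16.75
ee_pos: [0.4368, 0.1989, 0.1207]
tcp_rot: [179.3, -1.4, 28.0]
wrist_force: [-0.9, -1.2, -1.8]
opening: 0.0379
time: 17.15
ee_pos: [0.4369, 0.1989, 0.1209]
tcp_rot: [179.3, -1.4, 28.0]
wrist_force: [0.5, -0.6, -0.4]
opening: 0.0068
time: 17.65
ee_pos: [0.4343, 0.1975, 0.129]
tcp_rot: [179.3, -1.4, 28.0]
wrist_force: [0.1, 0.6, -1.3]
opening: 0.0072
```

```bash
python3 -m handwheel '[[1,0.001,0.0007,0,0],[1,0.002,0.0013,-0.003,0],[1,0.002,0.0013,-0.006,0],[1,0.002,0.0013,-0.008,0]]' 40; python3 -m handwheel '[[1,0,0,-0.001,0],[1,0,0,-0.003,0],[1,0,0,-0.004,0]]' 40;  python3 - <<'E'
from h import *
c=cam('side','s14.png');cv2.imwrite('pics/s14c.png',cv2.resize(c['color'][150:250,190:290],None,fx=6,fy=6,interpolation=cv2.INTER_CUBIC))
c=cam('wrist','w14.png');
E
```

```text
time: 18.05
ee_pos: [0.4362, 0.1988, 0.1206]
tcp_rot: [179.3, -1.4, 28.0]
wrist_force: [-1.0, -1.3, 10.3]
opening: 0.0067
time: 18.35
ee_pos: [0.4377, 0.1995, 0.1197]
tcp_rot: [179.3, -1.8, 28.0]
wrist_force: [-2.6, -0.5, 24.5]
opening: 0.0065
```

View pics/s14c.png

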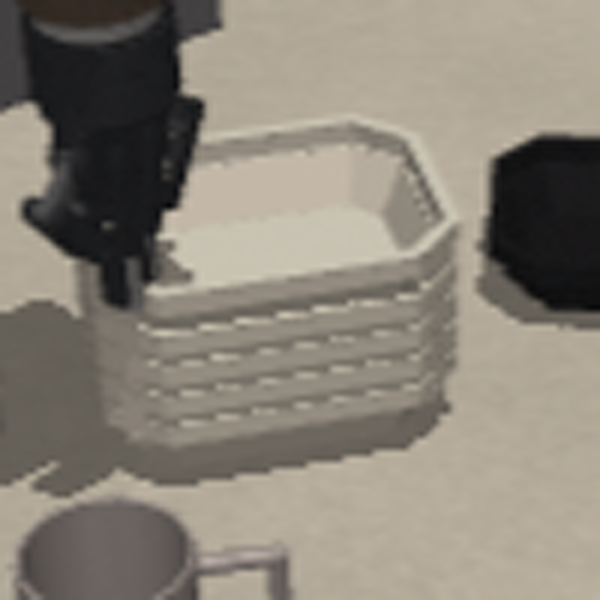

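View pics/w14.png

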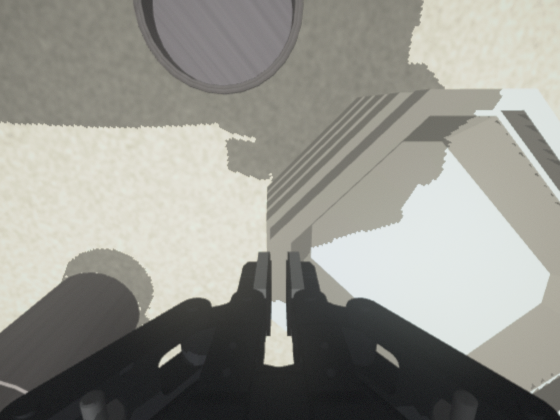

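```bash
python3 -m handwheel '[[0.8,0,0,0.001,0],[0.6,0,0,0.001,0],[0.5,0,0,0.002,0],[0.5,0,0,0.02,0],[0.6,0,0,0.055,0]]' 20; python3 -m handwheel '[[1,0.045,0.013,0.005,0],[1,0.09,0.026,0.005,0],[1,0.13,0.038,0,0],[1,0.143,0.04,-0.02,0],[1,0.143,0.04,-0.05,0]]' 20;python3 -m handwheel '[[1,0,0,-0.012,0],[1,0,0,-0.024,0],[1,0,0,-0.031,0]]' 20
```

```text
time: 18.95
ee_pos: [0.4365, 0.1989, 0.1726]
tcp_rot: [179.3, -1.5, 28.0]
wrist_force: [0.1, 0.7, 0.4]
opening: 0.0345
time: 19.45
ee_pos: [0.5817, 0.2394, 0.1216]
tcp_rot: [179.3, -1.5, 28.0]
wrist_force: [-1.1, -0.7, 0.4]
opening: 0.0001
time: 19.75
ee_pos: [0.5814, 0.2393, 0.0901]
tcp_rot: [179.3, -1.5, 28.0]
wrist_force: [-0.4, -0.0, 0.3]
opening: 0.0001
```

```bash
python3 -m handwheel '[[1,0,0,-0.003,0],[1,0,0,-0.005,0],[1,0,0,-0.007,0]]' 20; python3 -m handwheel '[[1,0,0,-0.001,0],[1,0,0,-0.002,0]]' 20
```

```text
time: 20.05
ee_pos: [0.5816, 0.2395, 0.086]
tcp_rot: [179.3, -1.6, 28.0]
wrist_force: [-8.4, -3.2, 22.2]
opening: 0.0
time: 20.25
ee_pos: [0.5821, 0.2397, 0.0861]
tcp_rot: [179.3, -1.8, 28.0]
wrist_force: [-4.4, -2.1, 15.0]
opening: 0.0004
```

```bash
python3 -m handwheel '[[1,-0.002,-0.0008,-0.002,0],[1,-0.004,-0.0016,-0.002,0],[1,-0.006,-0.0024,-0.002,0]]' 20; python3 - <<'E'
from h import *
print(get_obs()['wrist_force'],get_obs()['ee_pos'])
c=cam('side','s15.png');cv2.imwrite('pics/s15c.png',cv2.resize(c['color'][150:250,190:290],None,fx=6,fy=6,interpolation=cv2.INTER_CUBIC))
E
```

```text
time: 20.55
ee_pos: [0.5781, 0.2382, 0.0864]
tcp_rot: [179.2, -2.1, 28.0]
wrist_force: [3.8, 2.8, 6.6]
opening: 0.0002
[3.75276618 2.75855339 6.6306356 ] [0.57810642 0.23819653 0.08641852]
```

View pics/s15c.png

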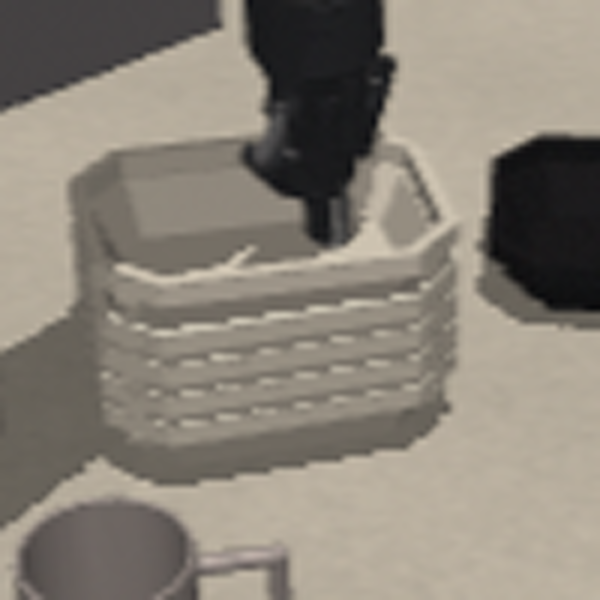

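```bash
python3 -m handwheel '[[1,0.001,0,0.01,0],[0.6,-0.03,-0.01,0.05,0],[0.4,-0.07,-0.02,0.08,0],[0.4,-0.11,-0.03,0.09,0],[0.4,-0.142,-0.039,0.093,0]]' 20; python3 -m handwheel '[[0.4,0,0,0,0],[0.4,0,0,0,0]]' 20; python3 - <<'E'
from h import *
print(get_obs()['ee_pos'],get_obs()['tcp_rot'])
c=cam('side','s16.png');cv2.imwrite('pics/s16c.png',cv2.resize(c['color'][150:250,190:290],None,fx=6,fy=6,interpolation=cv2.INTER_CUBIC))
c=cam('wrist','w16.png'); im=c['color'][100:340,240:480]; cv2.imwrite('pics/w16c.png',cv2.resize(im,None,fx=3,fy=3,interpolation=cv2.INTER_CUBIC))
E
```

```text
time: 21.1
ee_pos: [0.4346, 0.1989, 0.1823]
tcp_rot: [179.2, -2.3, 28.0]
wrist_force: [0.3, -0.1, -0.7]
opening: 0.051
time: 21.3
ee_pos: [0.4347, 0.199, 0.1838]
tcp_rot: [179.2, -2.5, 28.0]
wrist_force: [0.4, 0.2, 0.3]
opening: 0.0511
[0.43470123 0.19900585 0.18382777] [179.22895129  -2.47671452  28.00250759]
```

View pics/s16c.png

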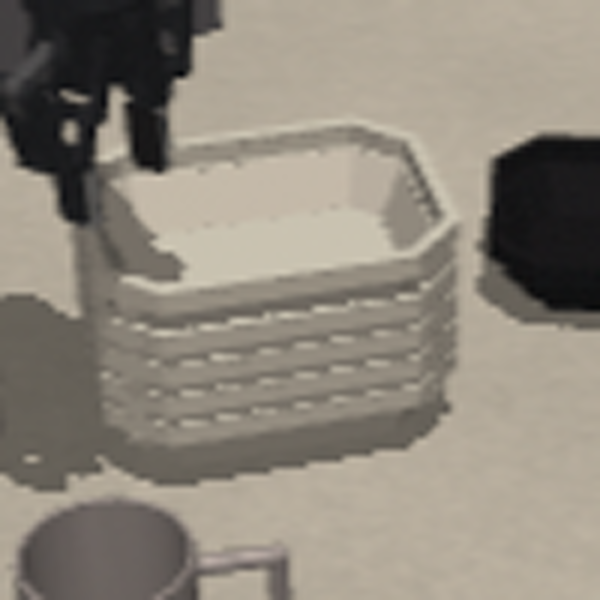

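View pics/w16c.png

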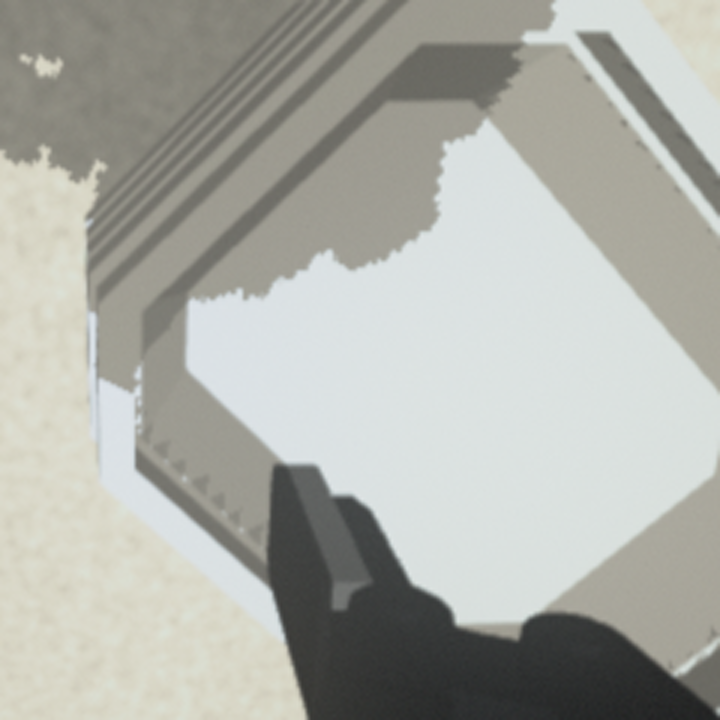

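```bash
python3 -m handwheel '[[0.4,0,0,-0.02,0],[0.4,0,0,-0.04,0],[0.4,0,0,-0.055,0],[0.5,0,0,-0.062,0],[0.6,0,0,-0.062,0]]' 20;python3 -m handwheel '[[0.75,0,0,0,0],[0.85,0,0,0,0],[1,0,0,0,0],[1,0,0,0,0],[1,0,0,0,0]]' 20; python3 - <<'E'
from h import *
c=cam('side','s17.png');cv2.imwrite('pics/s17c.png',cv2.resize(c['color'][150:250,190:290],None,fx=6,fy=6,interpolation=cv2.INTER_CUBIC))
E
```

```text
time: 21.9
ee_pos: [0.4351, 0.1989, 0.1194]
tcp_rot: [179.2, -2.2, 28.0]
wrist_force: [-0.4, -0.2, 0.8]
opening: 0.0343
time: 22.4
ee_pos: [0.4352, 0.199, 0.1197]
tcp_rot: [179.2, -2.3, 28.0]
wrist_force: [0.8, 0.4, 1.0]
opening: 0.0073
```

View pics/s17c.png

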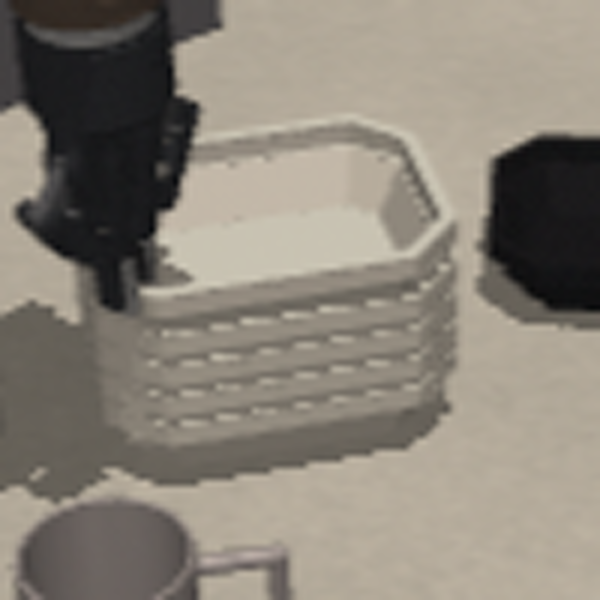

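```bash
python3 -m handwheel '[[0.8,0,0,0,0],[0.8,0,0,0.002,0],[0.8,0.0005,0,0.003,0],[0.9,0.0005,0,0.003,0],[1,0.0005,0,0.003,0]]' 20;python3 -m handwheel '[[1,0,0,0,0],[1,0,0,0,0],[1,0.0003,0.0001,0.003,0],[1,0.0006,0.0002,0.006,0],[1,0.001,0.0003,0.009,0]]' 20; python3 - <<'E'
from h import *
c=cam('side','s18.png');cv2.imwrite('pics/s18c.png',cv2.resize(c['color'][150:250,190:290],None,fx=6,fy=6,interpolation=cv2.INTER_CUBIC))
E
```

```text
time: 22.95
ee_pos: [0.4358, 0.199, 0.1229]
tcp_rot: [179.2, -2.3, 28.0]
wrist_force: [0.6, -0.8, 1.2]
opening: 0.0071
time: 23.45
ee_pos: [0.4368, 0.1993, 0.132]
tcp_rot: [179.2, -2.3, 28.0]
wrist_force: [0.1, -0.2, -1.7]
opening: 0.0073
```

View pics/s18c.png

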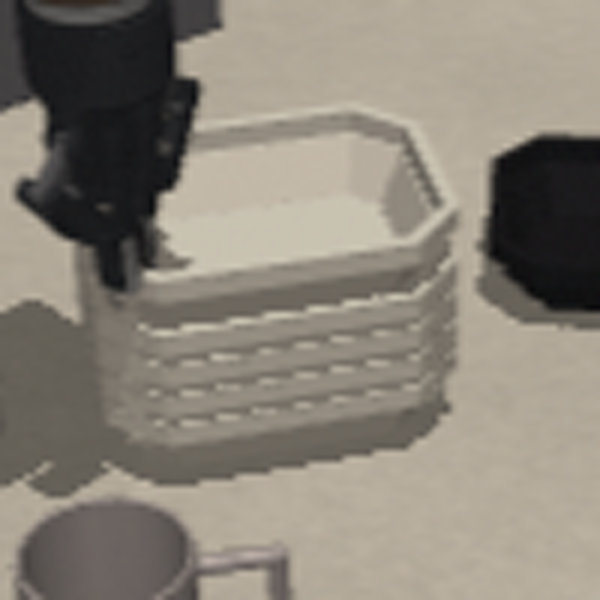

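```bash
python3 -m handwheel '[[1,-0.0003,-0.0001,-0.003,0],[1,-0.0006,-0.0002,-0.006,0],[1,-0.001,-0.0003,-0.009,0],[0.85,-0.001,-0.0003,-0.009,0],[0.8,-0.001,-0.0003,-0.009,0]]' 20;python3 -m handwheel '[[0.8,0,0,0.002,0],[0.8,0,0,0.004,0],[0.9,0,0,0.004,0],[1,0,0,0.004,0],[1,0,0,0.004,0]]' 20;python3 -m handwheel '[[1,0,0,0,0],[1,0.0003,0.0001,0.002,0],[1,0.0006,0.0002,0.005,0],[1,0.001,0.0003,0.008,0],[1,0.001,0.0003,0.01,0]]' 20; python3 - <<'E'
from h import *
c=cam('side','s19.png');cv2.imwrite('pics/s19c.png',cv2.resize(c['color'][150:250,190:290],None,fx=6,fy=6,interpolation=cv2.INTER_CUBIC))
E
```

```text
time: 24.0
ee_pos: [0.4361, 0.1991, 0.1236]
tcp_rot: [179.2, -2.3, 28.0]
wrist_force: [-0.3, -0.5, 0.9]
opening: 0.0169
time: 24.5
ee_pos: [0.4364, 0.1992, 0.1281]
tcp_rot: [179.2, -2.4, 28.0]
wrist_force: [-0.4, 0.9, 4.2]
opening: 0.0072
time: 25.0
ee_pos: [0.4373, 0.1995, 0.1382]
tcp_rot: [179.2, -2.4, 28.0]
wrist_force: [-0.2, -0.6, -1.6]
opening: 0.0069
```

View pics/s19c.png

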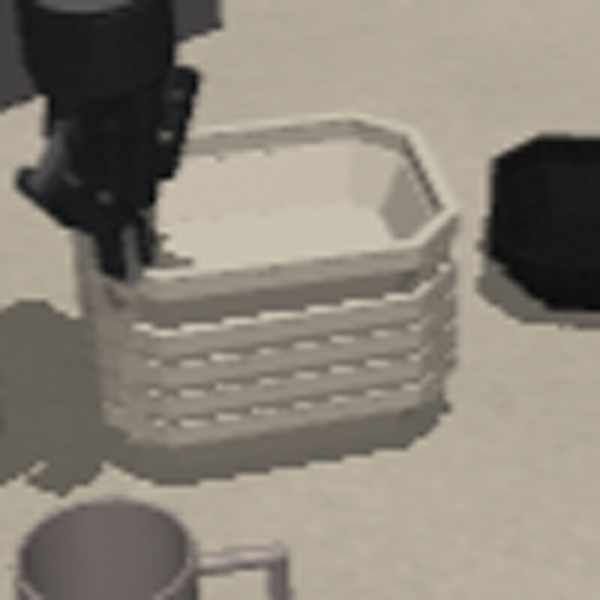

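```bash
python3 -m handwheel '[[1,0.0003,0.0001,0.002,0],[1,0.0006,0.0002,0.004,0],[1,0.001,0.0003,0.006,0],[1,0.0013,0.0004,0.008,0],[1,0.0017,0.0005,0.01,0]]' 20; python3 - <<'E'
from h import *
c=cam('side','s20.png');cv2.imwrite('pics/s20c.png',cv2.resize(c['color'][150:250,190:290],None,fx=6,fy=6,interpolation=cv2.INTER_CUBIC))
E
```

```text
time: 25.55
ee_pos: [0.4392, 0.2001, 0.1487]
tcp_rot: [179.2, -2.4, 28.0]
wrist_force: [-0.0, -0.0, -0.7]
opening: 0.0073
```

View pics/s20c.png

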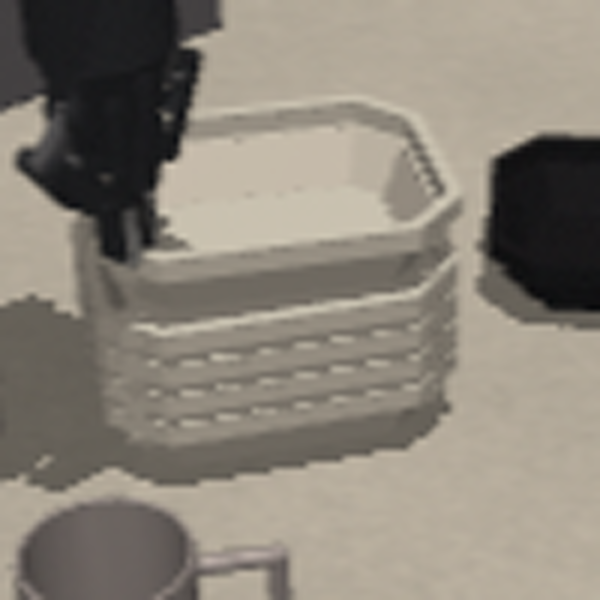

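```bash
python3 -m handwheel '[[1,-0.0008,-0.0003,-0.006,0],[1,-0.0018,-0.0006,-0.012,0],[1,-0.0024,-0.0008,-0.017,0],[1,-0.0028,-0.0009,-0.02,0],[1,-0.0028,-0.0009,-0.02,0]]' 20; python3 - <<'E'
from h import *
c=cam('side','s21.png');cv2.imwrite('pics/s21c.png',cv2.resize(c['color'][150:250,190:290],None,fx=6,fy=6,interpolation=cv2.INTER_CUBIC))
E
```

```text
time: 26.1
ee_pos: [0.4363, 0.1991, 0.1286]
tcp_rot: [179.2, -2.4, 28.0]
wrist_force: [0.4, -0.5, -0.6]
opening: 0.0068
```

View pics/s21c.png

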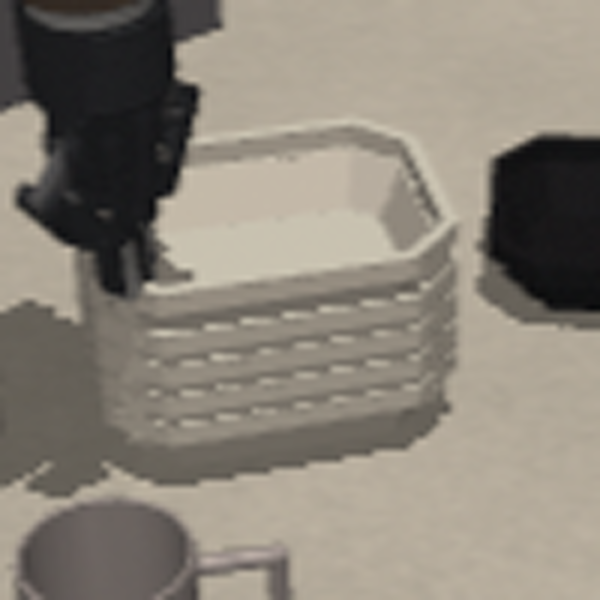

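```bash
python3 -m handwheel '[[0.85,0,0,0,0],[0.8,0,0,0.001,0],[0.8,0,0,0.0025,0],[0.9,0,0,0.0025,0],[1,0,0,0.0025,0]]' 20;python3 -m handwheel '[[1,0,0,0,0],[1,0.0003,0.0001,0.002,0],[1,0.0006,0.0002,0.005,0],[1,0.001,0.0003,0.008,0],[1,0.0013,0.0004,0.011,0]]' 20; python3 -m handwheel '[[1,0.0003,0.0001,0.002,0],[1,0.0006,0.0002,0.004,0],[1,0.001,0.0003,0.006,0],[1,0.0013,0.0004,0.008,0],[1,0.0017,0.0005,0.01,0]]' 20;python3 - <<'E'
from h import *
c=cam('side','s22.png');cv2.imwrite('pics/s22c.png',cv2.resize(c['color'][150:250,190:290],None,fx=6,fy=6,interpolation=cv2.INTER_CUBIC))
E
```

```text
time: 26.65
ee_pos: [0.4366, 0.1993, 0.1317]
tcp_rot: [179.2, -2.4, 28.0]
wrist_force: [-0.2, 0.3, 3.1]
opening: 0.0066
time: 27.15
ee_pos: [0.438, 0.1997, 0.143]
tcp_rot: [179.2, -2.5, 28.0]
wrist_force: [1.0, 0.4, -0.6]
opening: 0.0066
time: 27.65
ee_pos: [0.4397, 0.2002, 0.1531]
tcp_rot: [179.2, -2.4, 28.0]
wrist_force: [1.2, -0.1, -0.2]
opening: 0.0069
```

View pics/s22c.png

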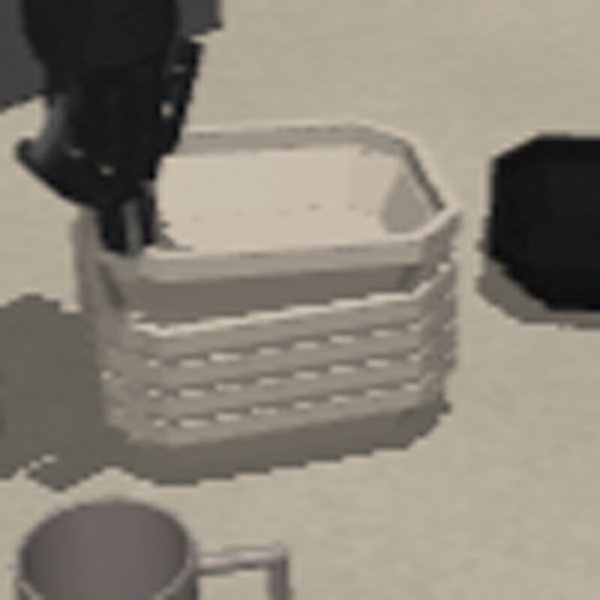

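```bash
python3 -m handwheel '[[1,0.0005,0.0002,0.002,0],[1,0.001,0.0003,0.004,0],[1,0.0015,0.0005,0.006,0],[1,0.002,0.0006,0.008,0],[1,0.0025,0.0008,0.01,0]]' 20; python3 -m handwheel '[[1,0.0005,0.0002,0.002,0],[1,0.001,0.0003,0.004,0],[1,0.0015,0.0005,0.006,0],[1,0.002,0.0006,0.008,0]]' 20;python3 - <<'E'
from h import *
c=cam('side','s23.png');cv2.imwrite('pics/s23c.png',cv2.resize(c['color'][150:250,190:290],None,fx=6,fy=6,interpolation=cv2.INTER_CUBIC))
E
```

```text
time: 28.2
ee_pos: [0.4424, 0.2011, 0.1636]
tcp_rot: [179.2, -2.5, 28.0]
wrist_force: [-0.4, -0.9, -0.3]
opening: 0.0062
time: 28.6
ee_pos: [0.4444, 0.2017, 0.1718]
tcp_rot: [179.2, -2.5, 28.0]
wrist_force: [0.3, 0.1, -0.5]
opening: 0.0063
```

View pics/s23c.png

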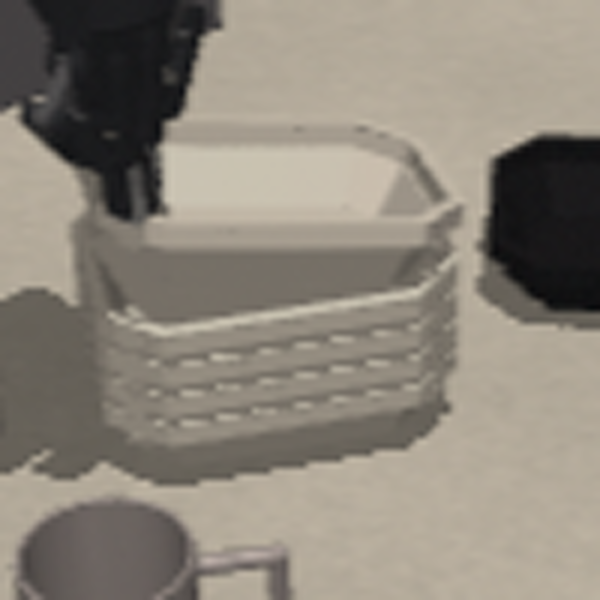

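```bash
python3 -m handwheel '[[1,0,0,0,0],[1,0,0,0,0],[1,0,0,0.002,0]]' 60; python3 -m handwheel '[[1,0,0,0.002,0],[1,0,0,0.004,0],[1,0,0,0.008,0],[1,0,0,0.012,0]]' 120;python3 - <<'E'
from h import *
c=cam('side','s24.png');cv2.imwrite('pics/s24c.png',cv2.resize(c['color'][150:250,190:290],None,fx=6,fy=6,interpolation=cv2.INTER_CUBIC))
E
```

```text
time: 28.95
ee_pos: [0.4445, 0.2017, 0.174]
tcp_rot: [179.2, -2.5, 28.0]
wrist_force: [0.9, 0.6, 0.2]
opening: 0.0003
time: 29.35
ee_pos: [0.4445, 0.2017, 0.1864]
tcp_rot: [179.2, -2.5, 28.0]
wrist_force: [-0.4, 0.1, -0.6]
opening: 0.0002
```

View pics/s24c.png

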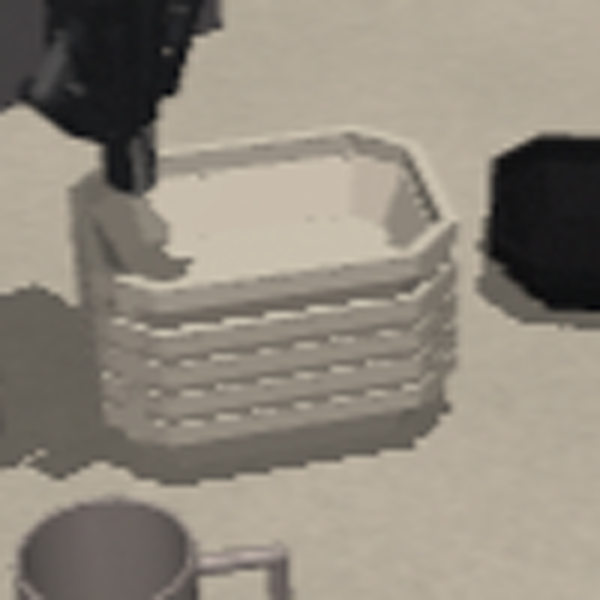

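```bash
python3 -m handwheel '[[0.5,-0.003,-0.001,0,0],[0.4,-0.006,-0.002,0,0],[0.4,-0.008,-0.0025,0,0],[0.4,-0.008,-0.0025,0,0],[0.4,-0.008,-0.0025,0,0]]' 20;python3 - <<'E'
from h import *
c=cam('side','s25.png');cv2.imwrite('pics/s25c.png',cv2.resize(c['color'][150:250,190:290],None,fx=6,fy=6,interpolation=cv2.INTER_CUBIC))
c=cam('wrist','w25.png'); im=c['color'][100:340,240:480]; cv2.imwrite('pics/w25c.png',cv2.resize(im,None,fx=3,fy=3,interpolation=cv2.INTER_CUBIC))
E
```

```text
time: 29.9
ee_pos: [0.4367, 0.1993, 0.1871]
tcp_rot: [179.2, -2.5, 28.0]
wrist_force: [-0.9, -0.2, -0.1]
opening: 0.0514
```

View pics/s25c.png

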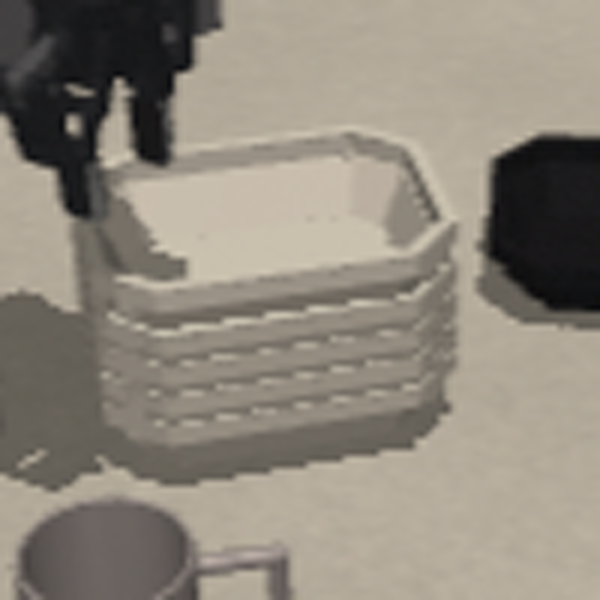

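View pics/w25c.png

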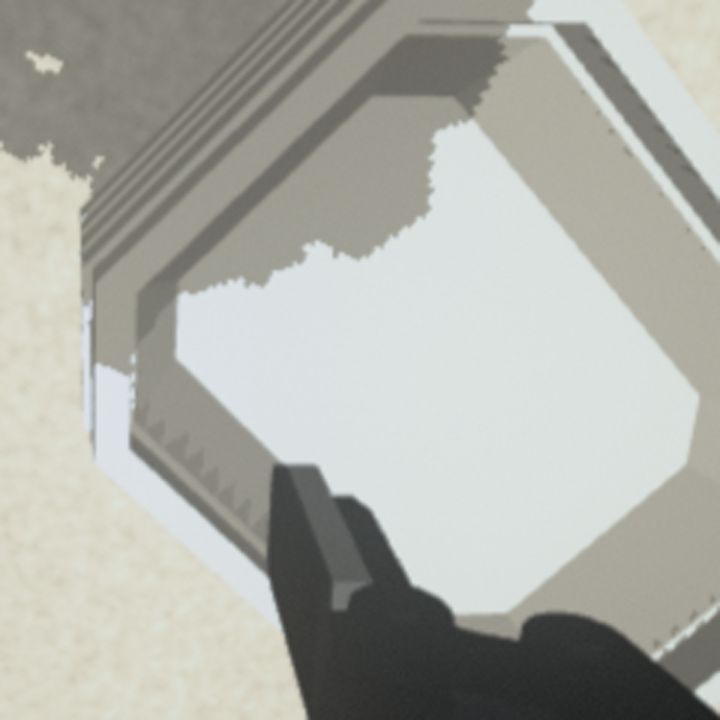

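```bash
python3 -m handwheel '[[0.4,0,0,-0.02,0],[0.5,0,0,-0.04,0],[0.6,0,0,-0.05,0],[0.7,0,0,-0.054,0],[0.8,0,0,-0.054,0]]' 20;python3 -m handwheel '[[0.85,0,0,0,0],[1,0,0,0,0],[1,0,0,0,0],[1,0,0,0,0]]' 20;python3 -m handwheel '[[1,0.0003,0.0001,0.003,0],[1,0.0006,0.0002,0.006,0],[1,0.001,0.0003,0.009,0],[1,0.0015,0.0005,0.012,0],[1,0.002,0.0006,0.015,0]]' 20;python3 - <<'E'
from h import *
c=cam('side','s26.png');cv2.imwrite('pics/s26c.png',cv2.resize(c['color'][150:250,190:290],None,fx=6,fy=6,interpolation=cv2.INTER_CUBIC))
E
```

```text
time: 30.5
ee_pos: [0.4367, 0.1993, 0.1331]
tcp_rot: [179.2, -2.5, 28.0]
wrist_force: [0.5, 0.2, -0.6]
opening: 0.0174
time: 30.9
ee_pos: [0.4369, 0.1994, 0.1337]
tcp_rot: [179.2, -2.6, 28.0]
wrist_force: [-0.6, -0.8, 2.9]
opening: -0.0002
time: 31.4
ee_pos: [0.439, 0.2, 0.1489]
tcp_rot: [179.2, -2.6, 28.0]
wrist_force: [0.5, -0.5, 0.1]
opening: 0.0
```

View pics/s26c.png

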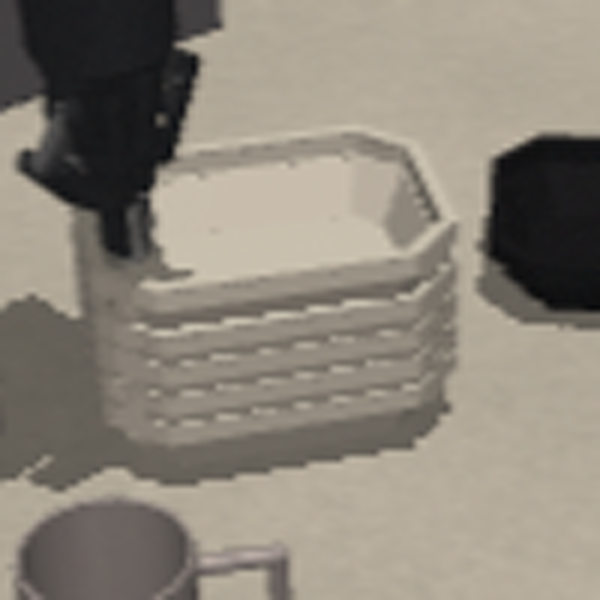

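```bash
python3 -m handwheel '[[0.7,-0.0021,-0.0006,0,0],[0.7,-0.0021,-0.0006,0,0],[0.75,-0.0021,-0.0006,-0.01,0],[0.8,-0.0021,-0.0006,-0.0195,0],[0.8,-0.0021,-0.0006,-0.0195,0]]' 20;python3 -m handwheel '[[0.85,0,0,0,0],[1,0,0,0,0],[1,0,0,0,0],[1,0,0,0,0]]' 20;python3 -m handwheel '[[1,0.0003,0.0001,0.003,0],[1,0.0006,0.0002,0.006,0],[1,0.001,0.0003,0.009,0],[1,0.0015,0.0005,0.012,0],[1,0.002,0.0006,0.015,0]]' 20;python3 - <<'E'
from h import *
c=cam('side','s27.png');cv2.imwrite('pics/s27c.png',cv2.resize(c['color'][150:250,190:290],None,fx=6,fy=6,interpolation=cv2.INTER_CUBIC))
E
```

```text
time: 31.95
ee_pos: [0.4363, 0.1991, 0.1278]
tcp_rot: [179.2, -2.4, 28.0]
wrist_force: [0.4, 0.2, -0.5]
opening: 0.0173
time: 32.35
ee_pos: [0.4365, 0.1991, 0.1279]
tcp_rot: [179.2, -2.5, 28.0]
wrist_force: [1.6, -0.4, -1.2]
opening: 0.0073
time: 32.85
ee_pos: [0.4385, 0.1998, 0.1432]
tcp_rot: [179.2, -2.5, 28.0]
wrist_force: [2.5, 1.8, -1.5]
opening: 0.0072
```

View pics/s27c.png

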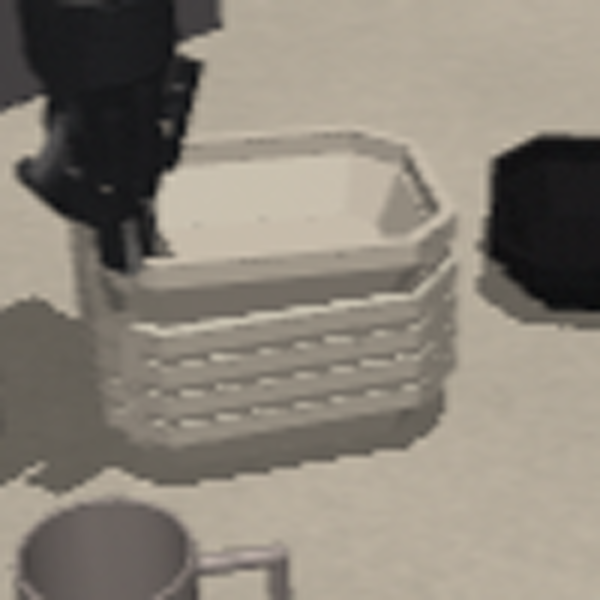

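```bash
python3 -m handwheel '[[1,0.0003,0.0001,0.002,0],[1,0.0006,0.0002,0.004,0],[1,0.001,0.0003,0.006,0],[1,0.0013,0.0004,0.008,0],[1,0.0017,0.0005,0.01,0]]' 20;python3 - <<'E'
from h import *
c=cam('side','s28.png');cv2.imwrite('pics/s28c.png',cv2.resize(c['color'][150:250,190:290],None,fx=6,fy=6,interpolation=cv2.INTER_CUBIC))
E
```

```text
time: 33.4
ee_pos: [0.4402, 0.2003, 0.1538]
tcp_rot: [179.2, -2.5, 28.0]
wrist_force: [-0.4, 0.3, -0.4]
opening: 0.0072
```

View pics/s28c.png

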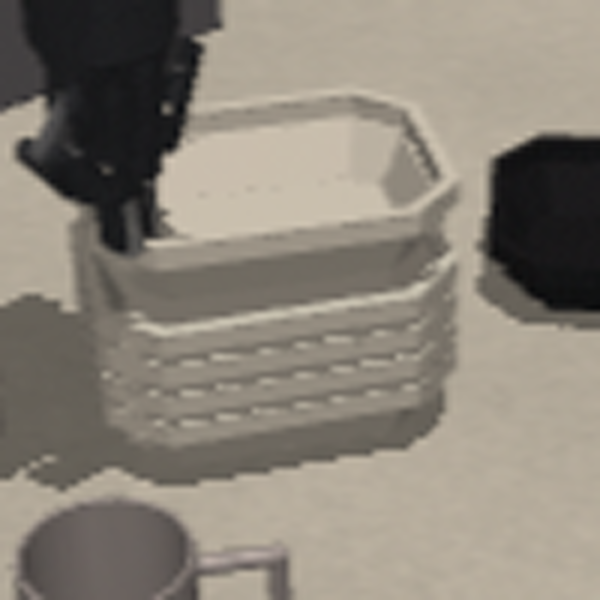

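```bash
python3 -m handwheel '[[1,-0.0012,-0.0003,-0.008,0],[1,-0.0022,-0.0006,-0.016,0],[1,-0.003,-0.0009,-0.021,0],[1,-0.0036,-0.0011,-0.0245,0],[0.8,-0.0036,-0.0011,-0.0245,0]]' 20;python3 -m handwheel '[[0.8,0,0,0,0],[0.8,0,0,0.001,0],[0.85,0,0,0.001,0],[1,0,0,0.001,0],[1,0,0,0.001,0]]' 20;python3 -m handwheel '[[1,0.0003,0.0001,0.003,0],[1,0.0006,0.0002,0.006,0],[1,0.001,0.0003,0.009,0],[1,0.0015,0.0005,0.012,0],[1,0.002,0.0006,0.015,0]]' 20;python3 - <<'E'
from h import *
c=cam('side','s29.png');cv2.imwrite('pics/s29c.png',cv2.resize(c['color'][150:250,190:290],None,fx=6,fy=6,interpolation=cv2.INTER_CUBIC))
E
```

```text
time: 33.95
ee_pos: [0.4364, 0.1991, 0.1291]
tcp_rot: [179.2, -2.5, 28.0]
wrist_force: [0.6, -0.6, 0.4]
opening: 0.0172
time: 34.45
ee_pos: [0.4367, 0.1992, 0.1304]
tcp_rot: [179.2, -2.5, 28.0]
wrist_force: [0.3, 0.3, 1.8]
opening: 0.0068
time: 34.95
ee_pos: [0.4387, 0.1999, 0.1456]
tcp_rot: [179.2, -2.5, 28.0]
wrist_force: [1.6, 0.2, -1.8]
opening: 0.007
```

View pics/s29c.png

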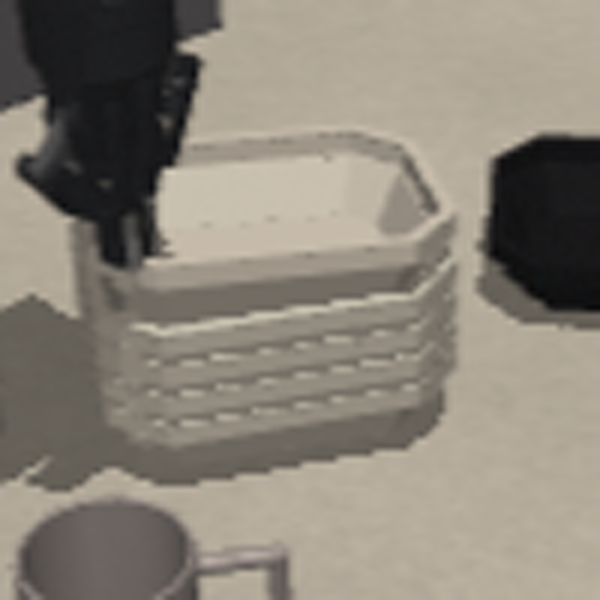

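Tilted with corner 0 (355,132) still seated; continue along the arc.

```bash
python3 -m handwheel '[[1,0.0005,0.0002,0.003,0],[1,0.001,0.0003,0.006,0],[1,0.0015,0.0005,0.009,0],[1,0.002,0.0006,0.012,0]]' 20;python3 - <<'E'
from h import *
c=cam('side','s30.png');cv2.imwrite('pics/s30c.png',cv2.resize(c['color'][150:250,190:290],None,fx=6,fy=6,interpolation=cv2.INTER_CUBIC))
E
```

```text
time: 35.4
ee_pos: [0.441, 0.2006, 0.1583]
tcp_rot: [179.2, -2.5, 28.0]
wrist_force: [1.9, 0.3, -2.8]
opening: 0.0069
```

View pics/s30c.png

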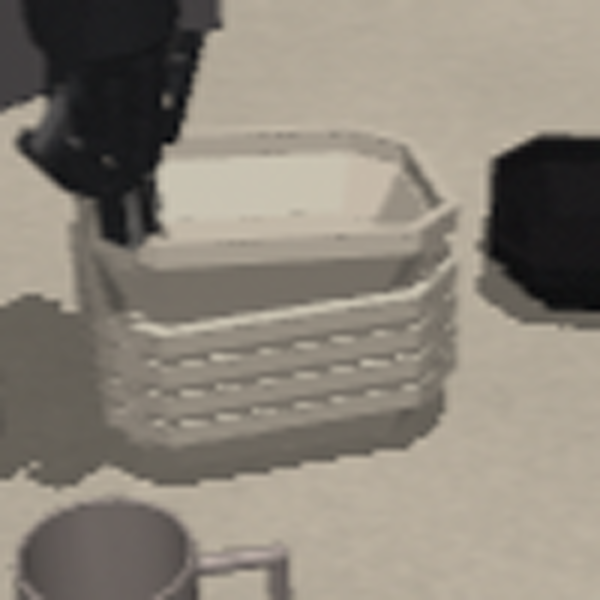

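```bash
python3 -m handwheel '[[1,0.0007,0.0002,0.003,0],[1,0.0014,0.0004,0.006,0],[1,0.002,0.0006,0.008,0],[1,0.002,0.0006,0.008,0]]' 20;python3 - <<'E'
from h import *
c=cam('side','s31.png');cv2.imwrite('pics/s31c.png',cv2.resize(c['color'][150:250,190:290],None,fx=6,fy=6,interpolation=cv2.INTER_CUBIC))
E
```

```text
time: 35.85
ee_pos: [0.4433, 0.2013, 0.1671]
tcp_rot: [179.2, -2.6, 28.0]
wrist_force: [0.9, 0.8, -1.0]
opening: 0.007
```

View pics/s31c.png

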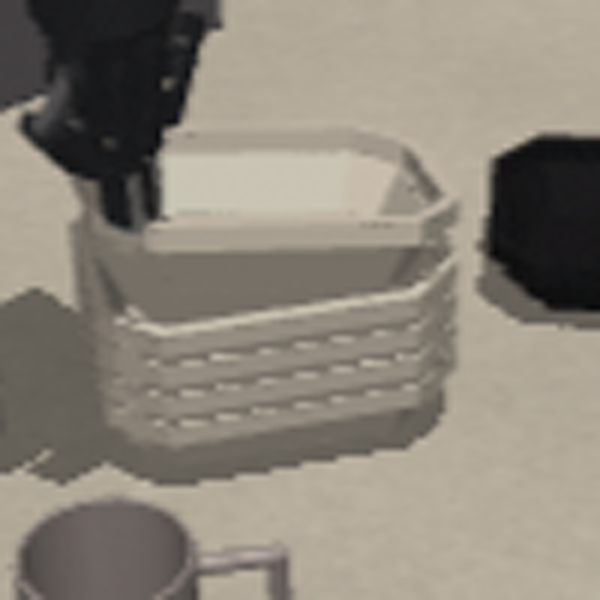

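```bash
python3 -m handwheel '[[1,-0.0007,-0.0002,-0.003,0],[1,-0.0014,-0.0004,-0.006,0],[1,-0.0021,-0.0006,-0.009,0],[1,-0.0024,-0.0007,-0.011,0]]' 20;python3 -m handwheel '[[1,0,0,0,0],[1,0,0,0,0],[1,0,0,0,0]]' 120;python3 - <<'E'
from h import *
c=cam('side','s32.png');cv2.imwrite('pics/s32c.png',cv2.resize(c['color'][150:250,190:290],None,fx=6,fy=6,interpolation=cv2.INTER_CUBIC))
E
```

```text
time: 36.3
ee_pos: [0.4406, 0.2005, 0.1555]
tcp_rot: [179.2, -2.6, 28.0]
wrist_force: [1.9, 0.6, -1.0]
opening: 0.0066
time: 36.6
ee_pos: [0.4407, 0.2005, 0.1556]
tcp_rot: [179.2, -2.6, 28.0]
wrist_force: [1.9, -0.1, -0.4]
opening: 0.0025
```

View pics/s32c.png

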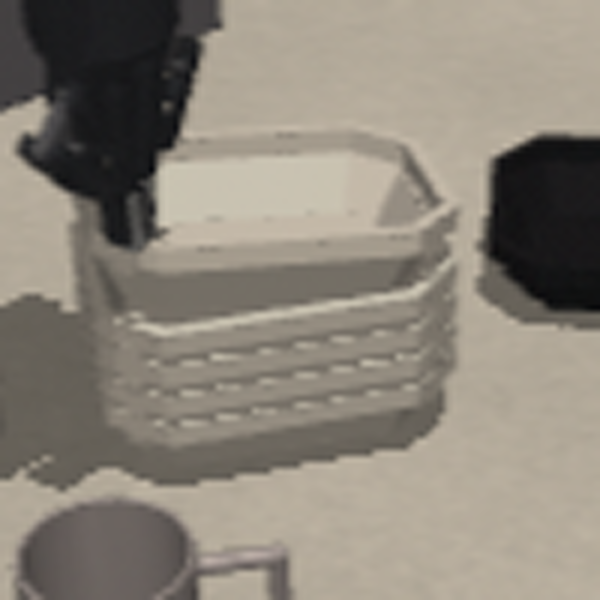

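```bash
python3 -m handwheel '[[1,-0.0003,-0.0001,-0.003,0],[1,-0.0008,-0.0003,-0.006,0],[1,-0.0012,-0.0004,-0.009,0],[1,-0.0016,-0.0005,-0.011,0]]' 30;python3 -m handwheel '[[1,0,0,0,0],[1,0,0,0,0],[1,0,0,0,0]]' 120;python3 - <<'E'
from h import *
c=cam('side','s33.png');cv2.imwrite('pics/s33c.png',cv2.resize(c['color'][150:250,190:290],None,fx=6,fy=6,interpolation=cv2.INTER_CUBIC))
E
```

```text
time: 37.05
ee_pos: [0.4389, 0.1999, 0.1442]
tcp_rot: [179.2, -2.5, 28.0]
wrist_force: [0.8, 0.2, -0.2]
opening: 0.0022
time: 37.35
ee_pos: [0.4389, 0.1999, 0.1443]
tcp_rot: [179.2, -2.5, 28.0]
wrist_force: [0.1, 0.0, -0.0]
opening: 0.002
```

View pics/s33c.png

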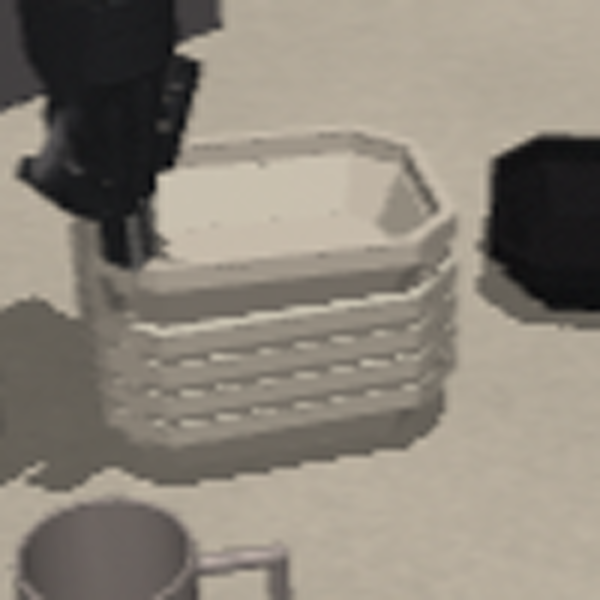

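```bash
python3 -m handwheel '[[1,-0.0006,-0.0002,-0.004,0],[1,-0.0013,-0.0004,-0.009,0],[1,-0.002,-0.0006,-0.013,0],[0.8,-0.0022,-0.0007,-0.015,0],[0.8,-0.0022,-0.0007,-0.0152,0]]' 20;python3 -m handwheel '[[0.8,0,0,-0.0002,0],[0.9,0,0,-0.0002,0],[1,0,0,-0.0002,0],[1,0,0,-0.0002,0],[1,0,0,-0.0002,0]]' 20;python3 -m handwheel '[[1,0.0003,0.0001,0.003,0],[1,0.0006,0.0002,0.006,0],[1,0.001,0.0003,0.009,0],[1,0.0015,0.0005,0.012,0],[1,0.002,0.0006,0.015,0]]' 20;python3 - <<'E'
from h import *
c=cam('side','s34.png');cv2.imwrite('pics/s34c.png',cv2.resize(c['color'][150:250,190:290],None,fx=6,fy=6,interpolation=cv2.INTER_CUBIC))
E
```

```text
time: 37.9
ee_pos: [0.4363, 0.199, 0.1285]
tcp_rot: [179.2, -2.5, 28.0]
wrist_force: [0.7, 0.2, -0.3]
opening: 0.017
time: 38.4
ee_pos: [0.4364, 0.1991, 0.1283]
tcp_rot: [179.2, -2.5, 28.0]
wrist_force: [1.6, 0.8, -1.4]
opening: 0.0075
time: 38.9
ee_pos: [0.4385, 0.1997, 0.1436]
tcp_rot: [179.2, -2.5, 28.0]
wrist_force: [2.0, 1.0, -1.3]
opening: 0.007
```

View pics/s34c.png

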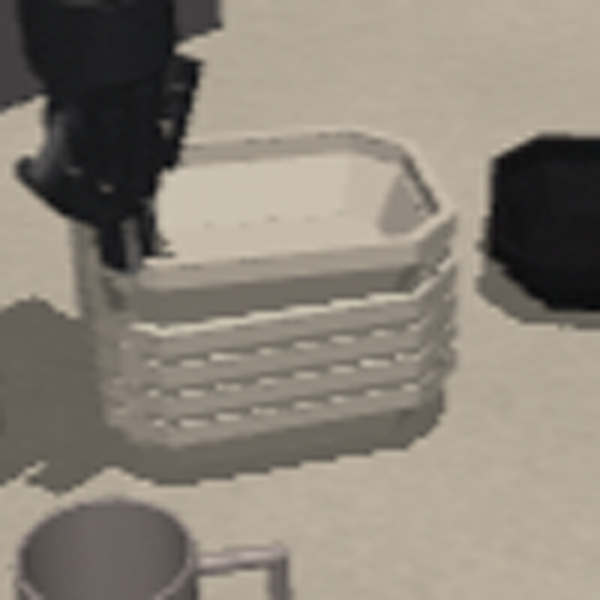

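```bash
python3 -m handwheel '[[1,0.0005,0.0002,0.003,0],[1,0.001,0.0003,0.006,0],[1,0.0015,0.0005,0.009,0],[1,0.002,0.0006,0.012,0]]' 20;python3 - <<'E'
from h import *
c=cam('side','s35.png');cv2.imwrite('pics/s35c.png',cv2.resize(c['color'][150:250,190:290],None,fx=6,fy=6,interpolation=cv2.INTER_CUBIC))
E
```

```text
time: 39.35
ee_pos: [0.4407, 0.2004, 0.1563]
tcp_rot: [179.2, -2.5, 28.0]
wrist_force: [1.9, 0.4, -1.3]
opening: 0.007
```

View pics/s35c.png

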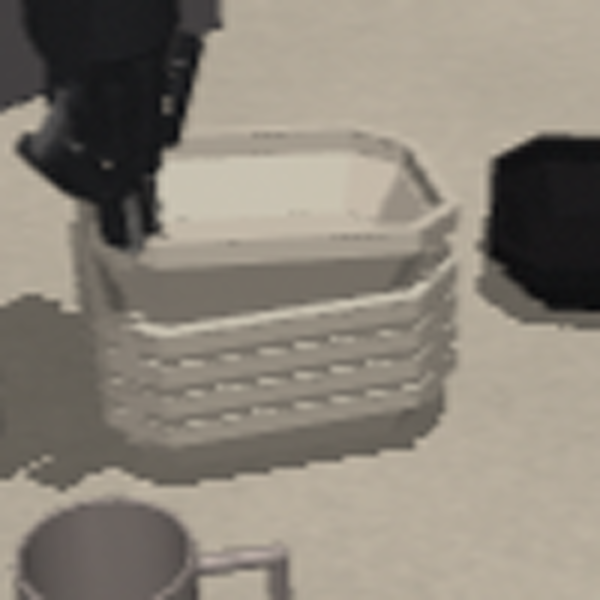

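```bash
python3 -m handwheel '[[1,0.0007,0.0002,0.003,0],[1,0.0014,0.0004,0.006,0],[1,0.0021,0.0006,0.009,0],[1,0.0025,0.0008,0.01,0]]' 20;python3 - <<'E'
from h import *
c=cam('side','s36.png');cv2.imwrite('pics/s36c.png',cv2.resize(c['color'][150:250,190:290],None,fx=6,fy=6,interpolation=cv2.INTER_CUBIC))
E
```

```text
time: 39.8
ee_pos: [0.4434, 0.2013, 0.1673]
tcp_rot: [179.2, -2.6, 28.0]
wrist_force: [0.3, -0.7, -1.5]
opening: 0.0072
```

View pics/s36c.png

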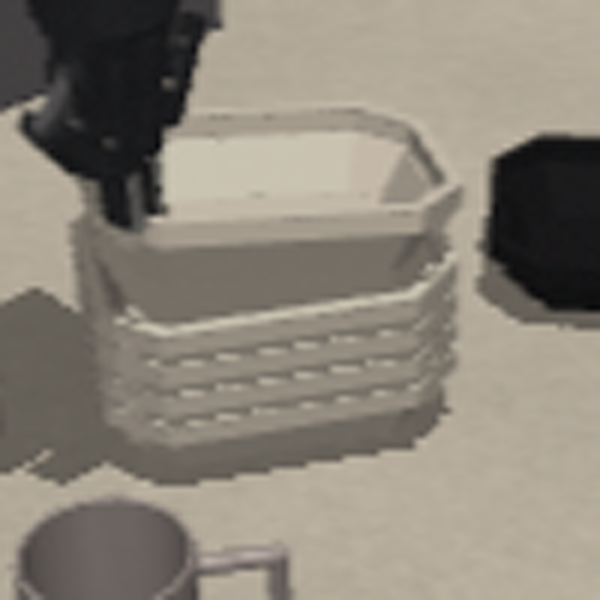

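```bash
python3 -m handwheel '[[1,0,0,0.003,0],[1,0,0,0.008,0],[1,0,0,0.014,0],[1,0,0,0.02,0],[1,0,0,0.025,0]]' 30;python3 -m handwheel '[[1,0,0,0.002,0],[1,0,0,0.004,0],[1,0,0,0.006,0],[1,0,0,0.01,0]]' 60;python3 - <<'E'
from h import *
c=cam('side','s37.png');cv2.imwrite('pics/s37c.png',cv2.resize(c['color'][130:250,180:300],None,fx=5,fy=5,interpolation=cv2.INTER_CUBIC))
E
```

```text
time: 40.35
ee_pos: [0.4436, 0.2014, 0.193]
tcp_rot: [179.2, -2.6, 28.0]
wrist_force: [-0.6, -0.3, -1.1]
opening: 0.0068
time: 40.75
ee_pos: [0.4434, 0.2013, 0.2028]
tcp_rot: [179.2, -2.6, 28.0]
wrist_force: [-0.1, -0.0, -1.1]
opening: 0.0055
```

View pics/s37c.png

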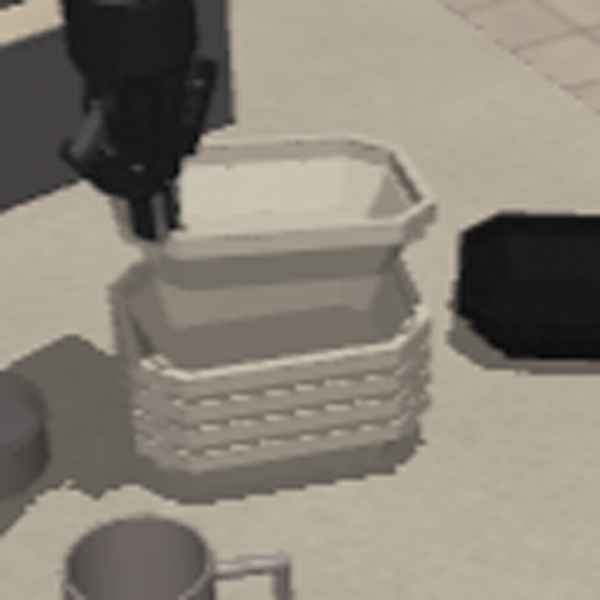

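```bash
python3 - <<'E'
from h import *
c=cam('top','t37.png');cv2.imwrite('pics/t37c.png',cv2.convertScaleAbs(cv2.resize(c['color'][140:270,105:235],None,fx=4.5,fy=4.5,interpolation=cv2.INTER_CUBIC),alpha=1.3))
E
```

```text
(no output)
```

View pics/t37c.png

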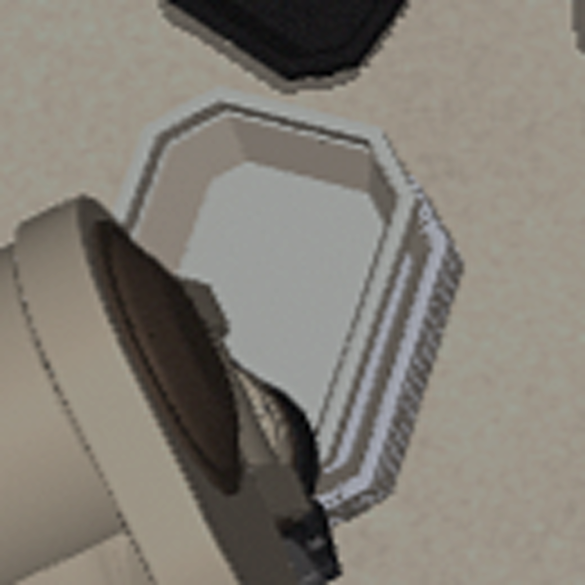

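```bash
python3 - <<'E'
from h import *
t=load('top');s=load('side')
T={'A':(222,92),'B':(382,132),'C':(415,190),'H':(148,135)}
S={'H':(362,137),'A':(396,153),'B':(436,203),'C':(405,228)}
for k in T:
    p,e=tri(t,(105+(T[k][0]-2)/4.5,140+(T[k][1]-2)/4.5),s,(180+(S[k][0]-2)/5,130+(S[k][1]-2)/5))
    print(k,p.round(4),round(e,4))
E
```

```text
A [0.6444 0.2462 0.1765] 0.0002
B [0.6198 0.1599 0.189 ] 0.0029
C [0.5876 0.1432 0.1897] 0.0003
H [0.6293 0.2809 0.1757] 0.0159
```

```bash
python3 -m handwheel '[[1,0,-0.005,0.006,0],[1,0,-0.02,0.01,0],[1,0,-0.045,0.01,0],[1,0,-0.075,0.01,0],[1,0,-0.105,0.01,0]]' 60;python3 -m handwheel '[[1,0,-0.03,0,0],[1,0,-0.06,0,0],[1,0,-0.09,0,0],[1,0,-0.12,0,0],[1,0,-0.15,0,0]]';python3 -m handwheel '[[1,-0.002,-0.03,-0.02,0],[1,-0.004,-0.055,-0.04,0],[1,-0.006,-0.07,-0.07,0],[1,-0.008,-0.075,-0.1,0],[1,-0.008,-0.075,-0.12,0]]'
```

```text
time: 41.35
ee_pos: [0.4434, 0.0946, 0.214]
tcp_rot: [179.2, -2.7, 28.0]
wrist_force: [0.3, -0.1, -1.3]
opening: 0.005
time: 41.85
ee_pos: [0.4428, -0.0575, 0.2145]
tcp_rot: [179.2, -2.7, 28.0]
wrist_force: [-0.1, -0.0, -2.1]
opening: 0.0059
time: 42.35
ee_pos: [0.4333, -0.1341, 0.0928]
tcp_rot: [179.2, -2.6, 27.8]
wrist_force: [0.3, -0.9, -1.5]
opening: 0.0054
```

```bash
python3 -m handwheel '[[1,0,0,-0.012,0],[1,0,0,-0.022,0],[1,0,0,-0.03,0],[1,0,0,-0.038,0],[1,0,0,-0.045,0]]' 30;python3 -m handwheel '[[0.9,0,0,-0.002,0],[0.7,0,0,-0.002,0],[0.6,0,0,-0.002,0],[0.6,0,0,0.0,0]]' 20;python3 - <<'E'
from h import *
c=cam('side','s40.png');cv2.imwrite('pics/s40c.png',cv2.resize(c['color'][130:350,170:430],None,fx=3,fy=3,interpolation=cv2.INTER_CUBIC))
E
```

```text
time: 42.85
ee_pos: [0.4338, -0.1341, 0.048]
tcp_rot: [179.1, -2.7, 27.9]
wrist_force: [-1.6, -0.5, 1.9]
opening: 0.0056
time: 43.25
ee_pos: [0.4339, -0.1341, 0.0482]
tcp_rot: [179.1, -2.7, 27.9]
wrist_force: [0.0, -0.1, 0.5]
opening: 0.0344
```

View pics/s40c.png

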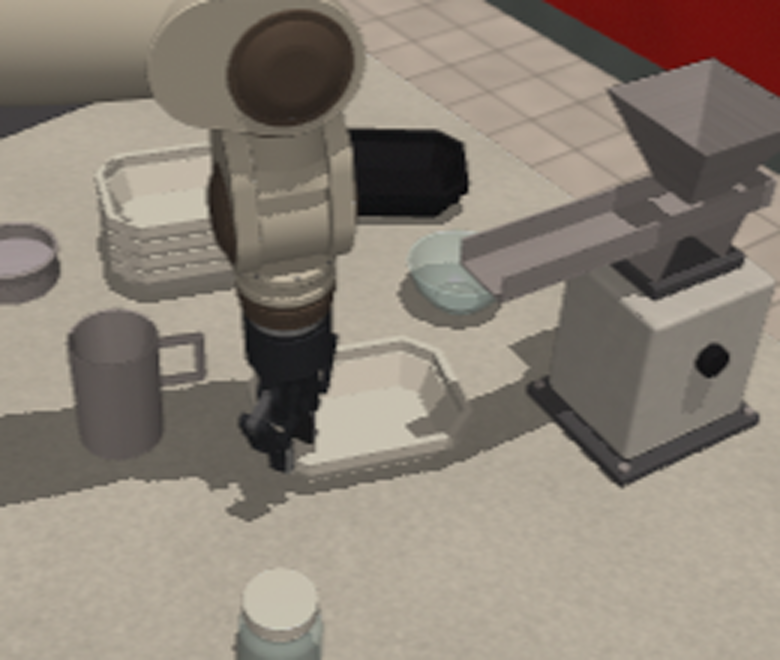

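```bash
python3 -m handwheel '[[0.6,0,0,-0.006,0],[0.6,0,0,-0.012,0],[0.7,0,0,-0.014,0],[0.85,0,0,-0.014,0],[1,0,0,-0.014,0]]' 30;python3 -m handwheel '[[1,0,0,0,0],[1,0,0,0,0],[1,0,0,0.004,0],[1,0,0,0.01,0],[1,0,0,0.02,0]]' 30;python3 - <<'E'
from h import *
c=cam('side','s41.png');cv2.imwrite('pics/s41c.png',cv2.resize(c['color'][200:320,230:350],None,fx=5,fy=5,interpolation=cv2.INTER_CUBIC))
E
```

```text
time: 43.8
ee_pos: [0.4339, -0.1342, 0.0345]
tcp_rot: [179.1, -2.7, 27.9]
wrist_force: [0.4, -1.3, -1.1]
opening: 0.0072
time: 44.3
ee_pos: [0.4337, -0.1341, 0.0549]
tcp_rot: [179.1, -2.6, 27.9]
wrist_force: [-0.6, 0.4, -1.1]
opening: 0.0071
```

View pics/s41c.png

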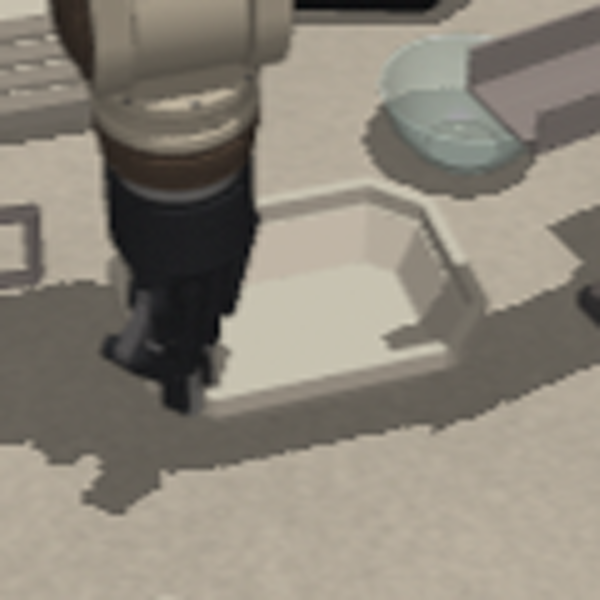

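```bash
python3 -m handwheel '[[1,0,0,0.02,0],[1,0,0,0.045,0],[1,0.005,-0.015,0.07,0],[1,0.012,-0.035,0.095,0],[1,0.02,-0.06,0.115,0]]' 30;python3 -m handwheel '[[1,0.006,-0.018,0.012,0],[1,0.011,-0.035,0.02,0],[1,0.015,-0.047,0.026,0],[1,0.016,-0.053,0.028,0],[1,0.016,-0.053,0.028,0]]';python3 - <<'E'
from h import *
c=cam('side','s42.png');cv2.imwrite('pics/s42c.png',cv2.resize(c['color'][130:290,230:430],None,fx=4,fy=4,interpolation=cv2.INTER_CUBIC))
c=cam('top','t42.png');cv2.imwrite('pics/t42c.png',cv2.convertScaleAbs(cv2.resize(c['color'][110:260,270:430],None,fx=4,fy=4,interpolation=cv2.INTER_CUBIC),alpha=1.3))
E
```

```text
time: 44.85
ee_pos: [0.4553, -0.1948, 0.1745]
tcp_rot: [178.9, -2.9, 27.9]
wrist_force: [-0.4, 1.0, -1.2]
opening: 0.0072
time: 45.35
ee_pos: [0.4713, -0.2483, 0.2027]
tcp_rot: [178.9, -2.9, 27.9]
wrist_force: [-0.4, 0.0, -2.0]
opening: 0.0075
```

View pics/s42c.png

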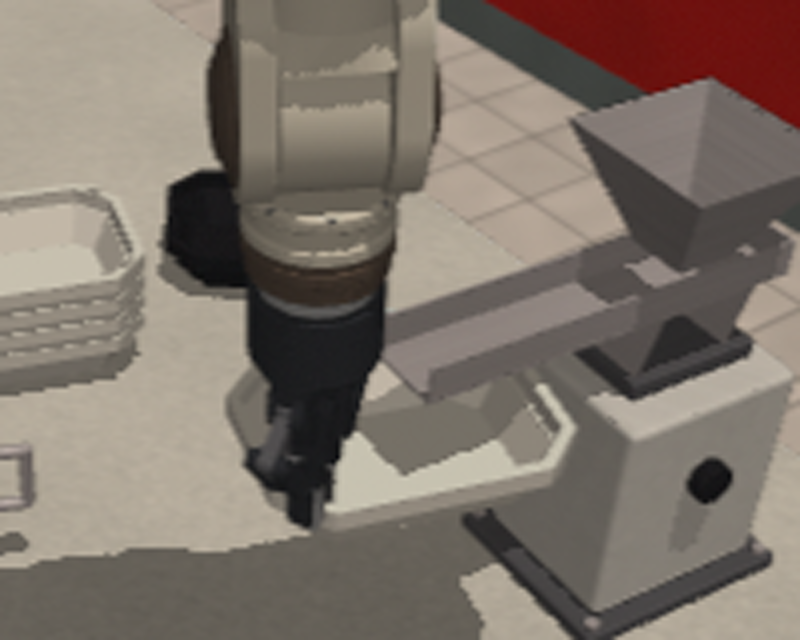

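View pics/t42c.png

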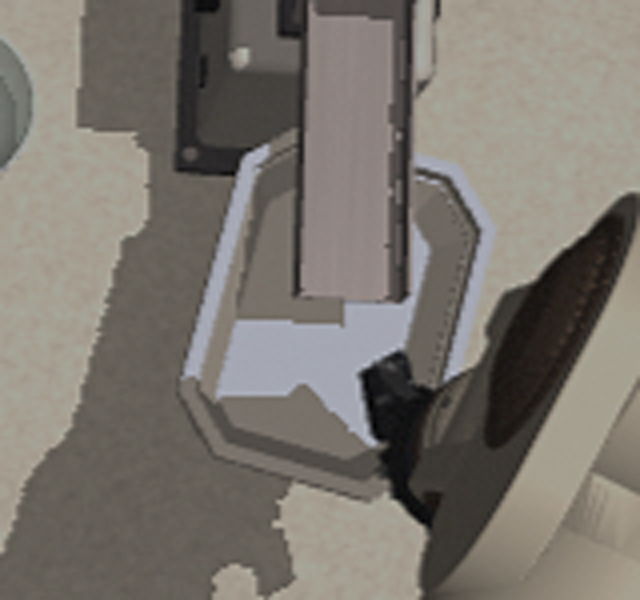

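```bash
python3 - <<'E'
from h import *
t=load('top');s=load('side')
T={'B':(455,162),'C':(494,228),'F':(216,458),'G':(180,380)}
S={'B':(578,424),'C':(556,470),'F':(228,410),'G':(258,372)}
P={}
for k in T:
    p,e=tri(t,(270+(T[k][0]-1.5)/4,110+(T[k][1]-1.5)/4),s,(230+(S[k][0]-1.5)/4,130+(S[k][1]-1.5)/4))
    P[k]=p;print(k,p.round(4),round(e,4))
V=[(243,155),(455,162),(494,228),(372,500),(218,458),(180,380)]
a,b,k=.1,.075,.0297
L=np.array([(a-k,b),(a,-b+k),(a-k,-b),(-a,-b+k),(-a,b-k),(-a+k,b)])
from scipy.optimize import least_squares
W=np.array([onz(t,270+(p[0]-1.5)/4,110+(p[1]-1.5)/4,.216)[:2] for p in V])
def tf(x):
    cc,ss=np.cos(x[2]),np.sin(x[2]); return L@np.array([[cc,ss],[-ss,cc]])+x[:2]
r=least_squares(lambda x:(tf(x)-W).ravel(),[.565,-.21,-.3]);print(r.x,np.abs(tf(r.x)-W).max())
E
```

```text
B [ 0.6498 -0.288   0.2195] 0.0046
C [ 0.6117 -0.3092  0.2154] 0.0046
F [ 0.4838 -0.1459  0.2051] 0.0045
G [ 0.5257 -0.1256  0.2054] 0.0019
[ 0.56561984 -0.21614375 -0.29999965] 0.004318158316517051
```

```bash
python3 - <<'E'
from h import *
from scipy.optimize import least_squares
t=load('top');s=load('side')
a,b,k=.1,.075,.0297
M={'A':(a,b-k),'B':(a,-b+k),'C':(a-k,-b),'D':(-a+k,-b),'E':(-a,-b+k),'F':(-a,b-k),'G':(-a+k,b),'H':(a-k,b)}
obs=[]
for n,p in {'H':(243,155),'B':(455,162),'C':(494,228),'E':(372,500),'F':(218,458),'G':(180,380)}.items(): obs.append((t,n,270+(p[0]-1.5)/4,110+(p[1]-1.5)/4))
for n,p in {'B':(578,424),'C':(556,470),'D':(322,524),'F':(228,410)}.items(): obs.append((s,n,230+(p[0]-1.5)/4,130+(p[1]-1.5)/4))
def f(x):
    Rm=R.from_euler('xyz',x[3:]).as_matrix(); r=[]
    for c,n,u,v in obs: r+=list(proj(c,Rm@np.array([*M[n],0])+x[:3])-(u,v))
    return np.array(r)
r=least_squares(f,[.565,-.216,.216,0,0,-.3],loss='soft_l1');x=r.x
print(x[:3],np.degrees(x[3:]),np.round(f(x),1))
Rm=R.from_euler('xyz',x[3:]).as_matrix();print('tilt',np.degrees(np.arccos(Rm[2,2])),Rm[:,2],[ (i,round((Rm@[u,v,0]+x[:3])[2],4)) for i,u,v in((0,.082,.057),(1,-.082,.057),(2,-.082,-.057),(3,.082,-.057))])
o=get_obs();print(o['tcp_rot'],o['ee_pos'],o['torque'])
T=R.from_euler('xyz',o['tcp_rot'],degrees=True).as_matrix();print(-T[:,2])
E
```

```text
[ 0.56585123 -0.21702816  0.21247301] [  0.51291243  -4.06679865 -16.76126777] [ 0.  -0.1  1.1 -0.2  0.7 -0.9 -0.1 -0.4 -0.5 -0.7 -0.2  2.6 -1.   0.8
 -1.  -0.2  3.   0.2 -1.2 -0.2]
tilt 4.0989618798557546 [-0.07048527  0.01187969  0.99744208] [(0, np.float64(0.2188)), (1, np.float64(0.2072)), (2, np.float64(0.2061)), (3, np.float64(0.2178))]
[178.96421023  -2.84024899  27.93894234] [ 0.47099389 -0.24742468  0.20231628] [-0.03625088  0.15393166 -0.01486677]
[-0.0522385  -0.0072425   0.99860837]
```

```bash
python3 -m handwheel '[[1,0,0,-0.003,0],[1,0,0,-0.003,0],[1,0,0,-0.003,0]]' 20;python3 - <<'E'
from h import *
c=cam('side','s43.png');cv2.imwrite('pics/s43c.png',cv2.resize(c['color'][200:270,270:390],None,fx=6.5,fy=6.5,interpolation=cv2.INTER_CUBIC))
c=cam('top','t43.png');cv2.imwrite('pics/t43c.png',cv2.convertScaleAbs(cv2.resize(c['color'][130:250,300:410],None,fx=5,fy=5,interpolation=cv2.INTER_CUBIC),alpha=1.4))
E
```

```text
time: 45.75
ee_pos: [0.4709, -0.247, 0.1991]
tcp_rot: [179.0, -2.8, 28.0]
wrist_force: [-0.5, -0.1, -1.2]
opening: 0.0076
```

View pics/s43c.png

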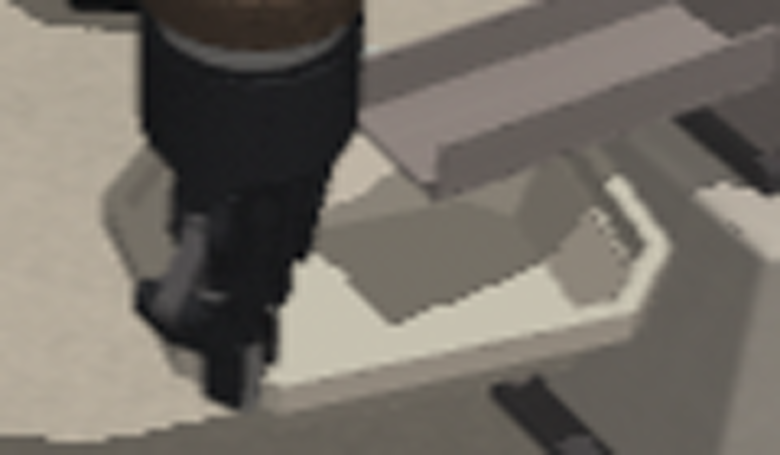

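View pics/t43c.png

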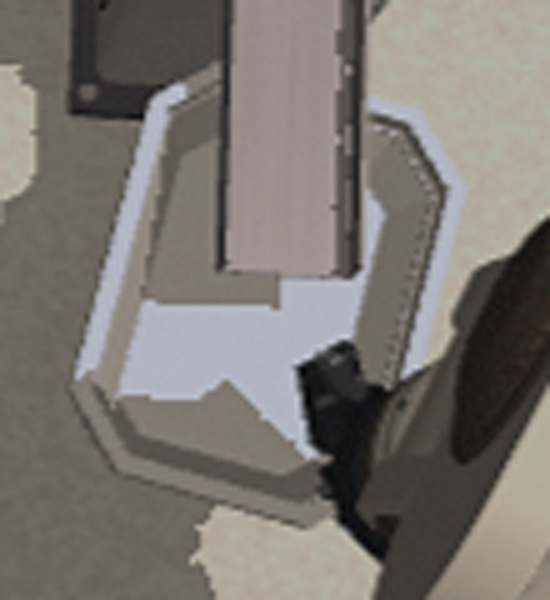

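```bash
python3 - <<'E'
from h import *
from scipy.optimize import least_squares
t=load('top');s=load('side')
a,b,k=.1,.075,.0297
M={'A':(a,b-k),'B':(a,-b+k),'C':(a-k,-b),'D':(-a+k,-b),'E':(-a,-b+k),'F':(-a,b-k),'G':(-a+k,b),'H':(a-k,b)}
obs=[]
for n,p in {'H':(155,98),'B':(415,105),'C':(462,185),'E':(310,525),'F':(118,470),'G':(75,375)}.items(): obs.append((t,n,300+(p[0]-2)/5,130+(p[1]-2)/5))
for n,p in {'B':(670,240),'C':(632,314),'D':(250,391),'F':(103,195)}.items(): obs.append((s,n,270+(p[0]-3)/6.5,200+(p[1]-3)/6.5))
def f(x):
    Rm=R.from_euler('xyz',x[3:]).as_matrix(); r=[]
    for c,n,u,v in obs: r+=list(proj(c,Rm@np.array([*M[n],0])+x[:3])-(u,v))
    return np.array(r)
for fixed in (0,1):
  r=least_squares(f if not fixed else (lambda y:f(np.r_[y[:3],0,0,y[3]])),[.565,-.216,.216,0,0,-.3][:6] if not fixed else [.565,-.216,.216,-.3],loss='soft_l1');x=r.x
  print(x[:3],np.degrees(x[3:]),r.cost)
  if not fixed: print(np.round(f(x),1))
E
```

```text
[ 0.56507995 -0.21501566  0.21470182] [  2.99308402  -2.2242006  -17.0772461 ] 6.926041596594223
[-0.6 -1.1  0.9  0.1  0.7 -0.1  0.1 -0.1 -0.2 -0.3 -0.8  2.3 -0.4  0.7
 -0.2 -0.2  4.1  0.3 -0.7 -0.3]
[ 0.56552616 -0.21525225  0.21244925] [-17.13444897] 8.409923362394519
```

```bash
python3 -m handwheel '[[1,0,0,-0.04,0]]' 20;python3 -m handwheel '[[1,0,0,-0.02,0],[1,0,0,-0.02,0],[1,0,0,-0.02,0]]' 20
```

```text
time: 45.95
ee_pos: [0.4732, -0.2483, 0.1639]
tcp_rot: [178.5, -3.1, 28.0]
wrist_force: [1.5, 1.1, -0.4]
opening: 0.0071
time: 46.25
ee_pos: [0.4732, -0.2483, 0.1445]
tcp_rot: [178.5, -3.1, 28.0]
wrist_force: [-0.0, -0.2, -0.5]
opening: 0.0072
```

```bash
python3 -m handwheel '[[1,0,0,0.04,0]]' 20;python3 -m handwheel '[[1,-0.001,0,-0.003,0],[1,-0.002,0,-0.01,0],[1,-0.002,0,-0.025,0],[1,-0.002,0,-0.04,0],[1,-0.002,0,-0.04,0]]' 20
```

```text
time: 46.35
ee_pos: [0.4715, -0.2473, 0.1813]
tcp_rot: [178.9, -2.9, 28.0]
wrist_force: [-0.1, -0.3, -0.3]
opening: 0.0071
time: 46.85
ee_pos: [0.468, -0.2465, 0.1376]
tcp_rot: [179.1, -2.7, 28.0]
wrist_force: [-0.1, 0.6, -2.2]
opening: 0.0067
```

```bash
python3 -m handwheel '[[1,0.002,0,0.05,0]]' 20;python3 -m handwheel '[[1,0,0,-0.005,0],[1,0,0,-0.015,0],[1,0,0,-0.03,0],[1,0,0,-0.045,0],[1,0,0,-0.045,0]]' 20; python3 -m handwheel '[[1,0.002,0,0.05,0]]' 20;python3 -m handwheel '[[1,0,0,-0.005,0],[1,0,0,-0.015,0],[1,0,0,-0.03,0],[1,0,0,-0.045,0],[1,0,0,-0.045,0]]' 20
```

```text
time: 46.95
ee_pos: [0.4665, -0.2447, 0.18]
tcp_rot: [179.8, -2.3, 27.9]
wrist_force: [1.3, -0.8, -0.7]
opening: 0.0069
time: 47.45
ee_pos: [0.4651, -0.2439, 0.1313]
tcp_rot: [-180.0, -2.1, 27.9]
wrist_force: [-0.3, 0.2, -1.6]
opening: 0.0068
time: 47.55
ee_pos: [0.4636, -0.2421, 0.1741]
tcp_rot: [-179.3, -1.7, 27.9]
wrist_force: [0.6, -0.5, 0.1]
opening: 0.0074
time: 48.05
ee_pos: [0.4621, -0.2413, 0.1255]
tcp_rot: [-179.1, -1.5, 27.9]
wrist_force: [-0.3, -0.2, -1.7]
opening: 0.0072
```

```bash
python3 -m handwheel '[[1,0.002,-0.001,0.01,0],[1,0.004,-0.003,0.03,0],[1,0.007,-0.005,0.055,0],[1,0.009,-0.006,0.07,0],[1,0.009,-0.006,0.073,0]]' 25;python3 -m handwheel '[[1,0,0,0,0],[1,0,0,0,0],[1,0,0,0,0]]' 25;python3 - <<'E'
from h import *
c=cam('side','s44.png');cv2.imwrite('pics/s44c.png',cv2.resize(c['color'][130:330,170:430],None,fx=3,fy=3,interpolation=cv2.INTER_CUBIC))
cv2.imwrite('pics/s44d.png',cv2.resize(c['color'][200:270,270:390],None,fx=6.5,fy=6.5,interpolation=cv2.INTER_CUBIC))
c=cam('top','t44.png');cv2.imwrite('pics/t44c.png',cv2.convertScaleAbs(cv2.resize(c['color'][130:250,300:410],None,fx=5,fy=5,interpolation=cv2.INTER_CUBIC),alpha=1.4))
E
```

```text
time: 48.55
ee_pos: [0.4723, -0.2479, 0.2014]
tcp_rot: [-179.3, -1.7, 27.9]
wrist_force: [0.2, 0.2, -0.6]
opening: 0.0073
time: 48.85
ee_pos: [0.4719, -0.2477, 0.2007]
tcp_rot: [-179.2, -1.6, 27.9]
wrist_force: [-0.5, 0.8, -1.5]
opening: 0.0069
```

View pics/s44d.png

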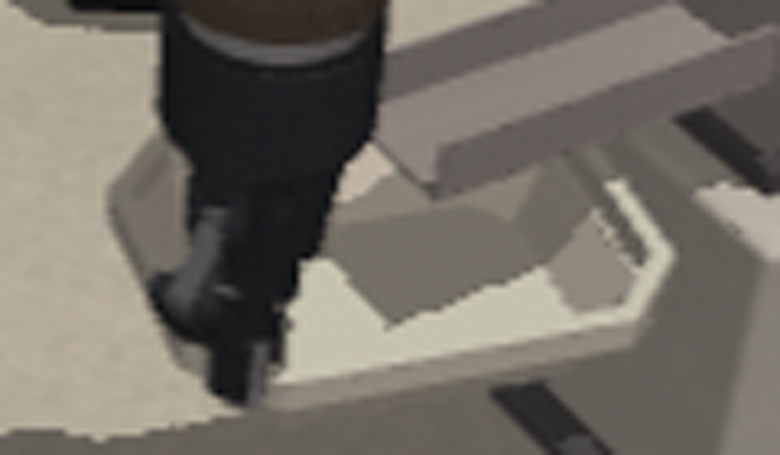

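View pics/t44c.png

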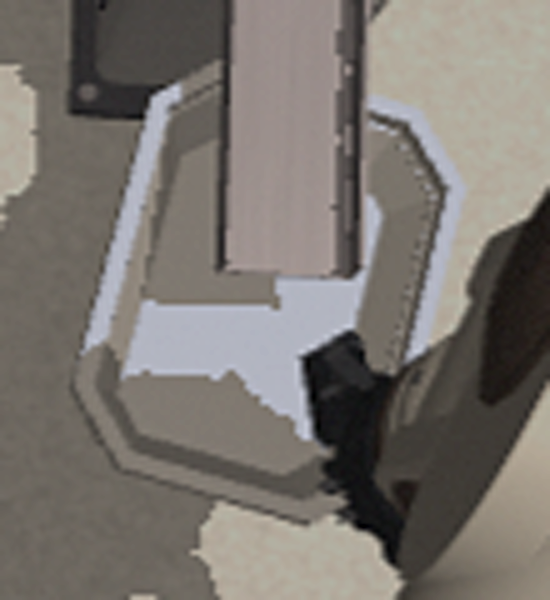

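View pics/t44.png

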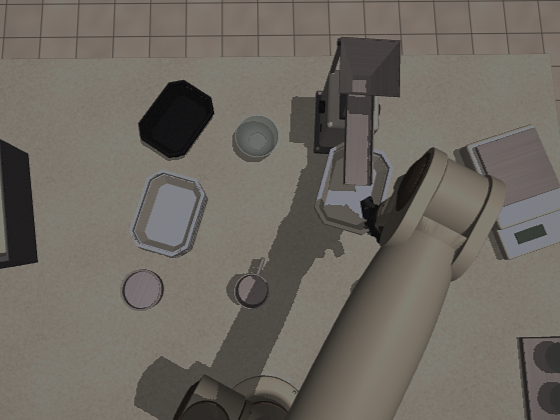

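View pics/s44c.png

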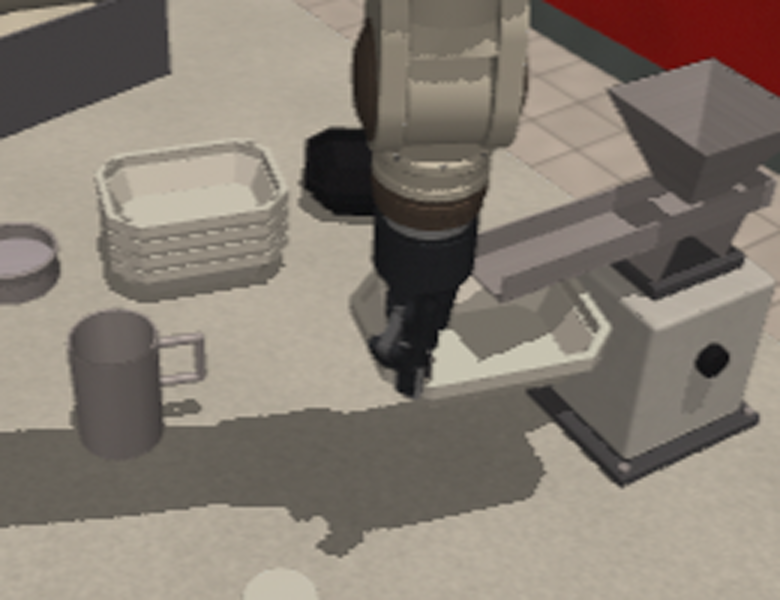

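```bash
python3 - <<'E'
from h import *
from scipy.optimize import least_squares
t=load('top');s=load('side')
a,b,k=.1,.075,.0297
M={'A':(a,b-k),'B':(a,-b+k),'C':(a-k,-b),'D':(-a+k,-b),'E':(-a,-b+k),'F':(-a,b-k),'G':(-a+k,b),'H':(a-k,b)}
obs=[]
for n,p in {'H':(155,98),'B':(415,103),'C':(462,185),'E':(308,523),'F':(120,468),'G':(75,378)}.items(): obs.append((t,n,300+(p[0]-2)/5,130+(p[1]-2)/5))
for n,p in {'B':(675,252),'C':(634,320),'F':(108,192)}.items(): obs.append((s,n,270+(p[0]-3)/6.5,200+(p[1]-3)/6.5))
def f(x):
    Rm=R.from_euler('xyz',x[3:]).as_matrix(); r=[]
    for c,n,u,v in obs: r+=list(proj(c,Rm@np.array([*M[n],0])+x[:3])-(u,v))
    return np.array(r)
x=least_squares(f,[.565,-.216,.216,0,0,-.3],loss='soft_l1').x;print(x[:3],np.degrees(x[3:]),np.abs(f(x)).max())
o=get_obs();print(o['qd'].round(2),o['tcp_rot'],o['time'])
job_done()
E
```

```text
[ 0.56672358 -0.21582605  0.21265196] [  5.14676379  -1.83258067 -16.9461781 ] 1.7657094323193405
[ 0.05 -0.    0.17 -0.05 -0.03  0.07] [-179.21874879   -1.62296247   27.88030038] 48.95
the job is handed in; nothing more can be done
```

I handed the job in at about 49 s. The beaker stands upright on the bench. The top tray is off the pile and held under the feeder's trough, and the rest of the pile still stands in place. How level the tray is remains the weak point.

**Last checks**
- **Position:** the tray's middle is at about (0.567, -0.216). The trough's end measured (0.565, -0.216), so they match to about 2 mm. The rim is about 3 cm below the trough and the arm was at rest.
- **Bystanders:** the last top view shows the bowl and sieve where they were, with the jar mostly hidden by the arm. The last side view cuts off most of the jar.
- **Level:** this check is inconclusive. The gripper reads about 1.8° off vertical. The last fit to the rim gave about 5° of roll and 2° of pitch. That fit is noisy: it gave about 4° two fits earlier, and at the second one a level tray fitted nearly as well.

**What did not go cleanly**
- **Peel:** it took several tries, because a move can only turn the gripper about the vertical, so I could not tilt it with the tray. The first lifts brought the tray up nearly level, and it jammed a few millimetres high when I set it back.
- **Pressing:** I pushed it down to reseat it, with a peak of about 41 N on the wrist through the fingertips.
- **Regripping:** later peels used a shallower, lighter pinch so the tray could turn in the pads. One of these tilted the tray to about 0.2 rad, then it slipped and dropped back onto the pile. In the final peel the opposite corner stayed seated until about 0.15 rad or a little more.
- **Set-down:** the tray was still hanging at an angle, so I rested it briefly on the bench to take a deeper grip before moving it under the trough.

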